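Swing out the cabinet hook and hang the bit caddy in its saddle

ROBOT

A 6-joint arm with a two-finger parallel gripper is mounted at the origin on the work surface. World frame = base frame: x ahead of the robot, y to its left, z up, the work surface at z = 0. Lengths are in m, angles in rad, forces in N, time in s.
With the tool pointing down it reaches from about 0.35 to 0.775 m from the base axis. Payload 5.5 kg.
Tool frame: the origin (TCP) lies at the very end of the fingers, on their centre line; the grasp point (between the pads) lies behind it (robot.grip_depth is the z of the grasp point in the tool frame, in m); z points along the fingers, y is the direction in which the jaws open and shut (so a half turn about z gives the same grasp; the last joint's range is limited). The gripper opens to 85 mm and grips with 20 to 120 N. Pads are 22 mm wide; open, the fingers measure 114 mm over their backs; the gripper's body (76 mm by 85 mm) begins 54 mm behind the grasp point. The pads swing forward as they close: fully open they stand 13 mm farther back than shut.
Start: joints at [1.037, 0.313, 0.046, 1.304, 0, 1.431], TCP at [0.221, 0.531, 0.231] pointing down, gripper open.
Joint ranges: [-2.76, 2.76], [-0.86, 1.69], [-1.03, 1.26], [-2.2, 2.34], [-1.47, 1.5], [-3.14, 3.14]. Speed limits (rad/s): [2.57, 2.57, 3.14, 3.14, 3.14, 3.14].

INTERFACE

Orientations are given as a unit quaternion [w, x, y, z].
In Python, from cell import robot gives the robot as it stands. The module is installed in compiled form; this text tells all that it offers.
- The arm moves only by the shell command python3 -m jog 'ROWS' [FORCE]. ROWS is JSON, one flat list of numbers, 7 for each row, row after row: the turn, a rotation vector about the tool's x, y, z in rad, then the shift along the tool's x, y, z in cm, then the closure in counts, from 0 (fully open) to 255 (shut). A call has 1 to 12 rows; each row is the pose to reach, as a shift and turn from the pose commanded when the call began, along the tool's axes at that moment; what a row does not reach only later rows make up. A row lasts 1/10 s, in which the tool goes at most 50 mm and 8.59 degrees, less where a joint would pass 70% of its speed; a pose out of reach is approached as far as the arm can. A call with a gripper value outside its range is refused whole. The fingers move at their own pace and stop on an object; FORCE is the grip in N (left out, the last holds). Time passes only in rows, so rows that repeat a pose let the fingers close. It gives the time, the measured TCP pose, the force and the opening at its end, in the units of the state.
- robot.get_obs(): the state, without advancing time (a new reading comes with each control period).
- robot.capture(name): name is "scene" or "top"; returns a dict with "image" (384x512x3 uint8, red, green, blue), "intrinsics" (3x3 intrinsics, pixels), "extrinsics" (4x4, takes a point from world to camera coordinates). Camera axes: x right, y up, looking along -z (the intrinsics and any distortion apply to the point x, -y, -z); pixel columns grow to the right and rows downward; lengths in m; the calibration is good to about 2 mm. A picture is of the moment at which its call begins. There is no depth.
- robot.job_done(): hands the job in, once; it reports no verdict.
The state is a dict: "time_s": time; "joint_positions": joint angles; "dq": joint speeds; "effort": joint torques, N m; "position": TCP position; "tcp_rot": TCP orientation; "force": force on the tool from outside, world axes, zero at the start; "torque": the same for the moment, N m; "width": finger opening in m.
Only numpy, scipy, OpenCV 4.12 (cv2) and the standard library are available. Lean on these libraries where they do the work, as an engineer would, in place of code of your own. Each camera call takes 0.05 s, during which the arm holds its last target.

TASK

Swing the folded hook on the side of the small drawer cabinet fully out to its stop, without forcing it past the stop. Then hang the orange bit caddy on it by the eye, foot down, seated right down in the notch of the blue saddle between its tall shoulder and its ridge; the saddle may be clamped anywhere along the arm, so feel for it, never pushing the caddy against the hook with more than about 15 N, set it down softly and let go. Leave the other things on the bench where they are.

Things in the scene. Friction and masses are not known exactly. Their poses are not given: they have to be found in the camera images.
- hook (a joint): angle of the fold-out hook about its upright hinge, rad: 0 = folded flat along the cabinet's side, 1.57 = at its stop, square to the side. Starts between 0 and 0.25. Stiff hinge: about 3 N at the tip moves it, and it stays where it is left. The stop is a stiff rubber buffer that gives a little under a firm push (feel for it with about 8 N at the tip); beyond 1.65 the hook is overloaded.
- cabinet: fixed grey steel drawer cabinet, 150 mm high. Origin: on the bench under the hook, in the plane of the side that carries it. -x points squarely out of that side, z up, -y is the way the folded arm points. The side runs from y = -170 to +90 mm, the cabinet goes back to x = +200 mm. Nothing on it rises more than 2 mm above its top.
- hook_hinge (a point): point on the hook's hinge axis at mid-height of its arm: 146 mm above the bench and 16 mm out from the cabinet's side. Fixed to the cabinet, same axes. The steel arm is 8 mm wide and 10 mm high and 120 mm long, hinge axis to tip. The blue saddle on it (see hook_arm) is clamped fast, reaches no lower than the arm and, but for its shoulder, is 10 mm wide.
- hook_tip (a point): top of the hook's red upturned tip, an upright round post 10 mm across, 120 mm from the hinge axis; it rises 16 mm above the arm's upper face (21 mm above the hinge point) and stands clear above the cabinet's top, so it can be pinched or pushed from above. Axes as hook_arm.
- hook_arm (a point): point on the arm's upper face, 5 mm above the hinge axis point. Turns with the hook: -y along the arm to the tip, z up. A blue saddle is clamped somewhere on the arm, its place not measured. From the hinge outwards: a shoulder 26 mm wide, 8 mm above the arm, its face 22 to 56 mm from the axis; a notch 14 mm long, floor 4 mm above the arm; a ridge 6 mm long, 4 mm above the floor.
- caddy_center (a point): centre of the orange bit caddy, 125 mm high, standing upright (z up), 0.14 to 0.28 kg. Foot block 36 (x) by 72 (y) by 45 mm high, short bits on its top at both y ends; above it an upright plate 12 mm thick (x), 34 mm wide (y), whose top 44 mm are the solid grip head, to be gripped from above. To hang, its x lies along the hook's arm, either way round.
- caddy_eye (a point): middle of the upper edge of the caddy's eye, 81 mm above its foot (18.5 mm above caddy_center), where the grip head begins; same axes. The eye is a window through the plate along x, 15 mm wide (y) and 36 mm high, reaching down to the foot block. Hung properly, it rests on the notch floor, 4 mm above the arm's upper face.
- mug: white mug, 72 mm across, 80 mm high, handle at its +y; origin at the middle of its foot. Leave it alone.
- jar: small amber jar with black cap, 56 mm across, 70 mm high; origin at the middle of its foot. Leave it alone.
- knobbox: aluminium box with black knobs, 80 by 70 mm, 57 mm high with the knobs; origin at the middle of its underside. Leave it alone.
- driver: screwdriver lying along its x at the far side of the bench; leave it alone.
- bottle: white dispenser bottle with red cap, 44 mm across, 120 mm high, at the far side of the bench; leave it alone.
- tray: blue open tray with three compartments, 110 by 150 mm, 30 mm high; origin at the middle of its underside. Leave it alone.
Things that resemble listed ones, but are neither listed nor needed, are in the scene too. Of the things that look like the part that bears caddy_center, the smallest one is meant.

How it is judged:
On the way:
1. the hook is swung fully out to its stop (at least 1.52 rad) (value of joint hook above 1.52 rad), for 0.2 s.
At the end, for the whole second after the job is handed in: The hook is out (at least 1.50 rad); the caddy hangs on it, released, at rest, upright within 0.12 rad, down in the saddle's notch: the eye's upper edge 2 to 6 mm above the arm's upper face, 20 to 70 mm from the hinge axis, within 6 mm of the arm's middle (value of joint hook above 1.5 rad and y of caddy_eye in the frame of hook_arm between -0.07 and -0.02 m and x of caddy_eye in the frame of hook_arm between -0.006 and 0.006 m and z of caddy_eye in the frame of hook_arm between 0.002 and 0.006 m and angle between caddy_center's own z axis and vertical below 0.12 rad and linear speed of caddy below 0.04 m/s); the robot touches nothing.
It fails at once if the hook is forced past its stop (beyond 1.65 rad) (value of joint hook above 1.65 rad).
It fails at once if the caddy is pressed against the hook with more than 20 N (contact force between caddy and hook above 20 N).
It fails at once if another thing on the bench is moved by more than 30 mm (distance of any of mug, jar, knobbox, driver, bottle, tray from where it was at the start of the episode above 0.03 m).
It also fails if it takes over 72 s, if anything falls off the work surface, if the arm or the gripper's body presses on something with over 40 N, if the wrist force passes 120 N, or if a joint passes its speed limit or range.

## Working session

There is one attempt and no reset: what is moved stays moved. The work goes in short steps, Python scripts to look and compute and a shell command to move; the robot and the scene stay as the last step left them, time stands still between calls to the robot, and variables do not carry over. Pictures are saved under pics/ and viewed, and the job is handed in when it is done.

```bash
mkdir -p pics
python3 - <<'E'
from cell import robot
import cv2,json,numpy as np
for n in("scene","top"):
    c=robot.capture(n); cv2.imwrite(f"pics/{n}0.png",c["image"][:,:,::-1])
    print(n,np.round(c["intrinsics"],1).tolist(),np.round(c["extrinsics"],4).tolist(),[k for k in c])
o=robot.get_obs(); print({k:np.round(v,4).tolist() for k,v in o.items()}); print(robot.grip_depth)
E
```

```text
scene [[459.4, 0.0, 256.1], [0.0, 459.4, 193.5], [0.0, 0.0, 1.0]] [[0.8722, 0.4891, 0.0107, -0.5199], [-0.347, 0.603, 0.7184, 0.1124], [0.3449, -0.6303, 0.6956, -1.2511], [0.0, 0.0, 0.0, 1.0]] ['image', 'intrinsics', 'extrinsics']
top [[451.4, 0.0, 253.8], [0.0, 451.4, 188.0], [0.0, 0.0, 1.0]] [[-0.001, -0.9996, 0.0281, -0.0024], [0.9881, 0.0033, 0.1537, -0.5649], [-0.1537, 0.028, 0.9877, -1.1697], [0.0, 0.0, 0.0, 1.0]] ['image', 'intrinsics', 'extrinsics']
{'time_s': 0.1, 'joint_positions': [1.0374, 0.3139, 0.0451, 1.3036, 0.0, 1.4312], 'dq': [0.0017, -0.0013, 0.0032, 0.0, -0.0003, 0.0019], 'effort': [0.0034, -48.1726, 29.9244, 0.0127, -0.0001, 0.0], 'position': [0.2204, 0.5306, 0.2305], 'tcp_rot': [-0.0003, 0.1956, 0.9807, -0.0008], 'force': [-0.1333, 0.1909, 0.6304], 'torque': [-0.0441, -0.0264, 0.0179], 'width': 0.0854}
-0.0187
```

View pics/scene0.png

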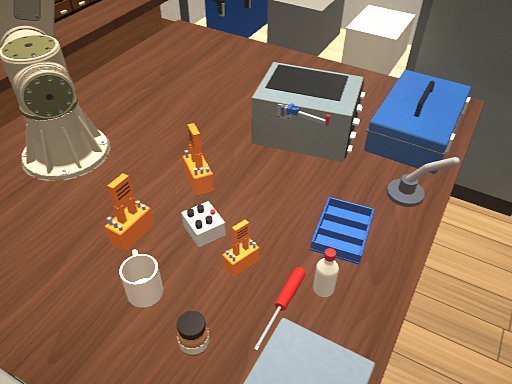

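View pics/top0.png

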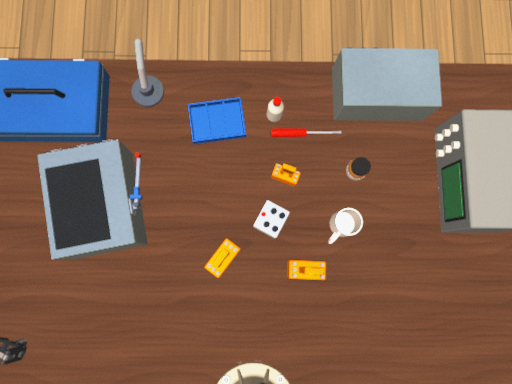

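The top view shows +y to the left. There are three orange caddies: top (222,258), (307,270) and (286,174), which are scene (197,165), (128,215) and (240,250). I'll zoom in and measure each one.

```bash
cat > h.py <<'E'
from cell import robot
import cv2,numpy as np
def proj(c,P):
    P=np.atleast_2d(P); K=c["intrinsics"];E=c["extrinsics"]
    q=(E[:3,:3]@P.T).T+E[:3,3]; q=q*[1,-1,-1]
    u=(K@q.T).T; return u[:,:2]/u[:,2:]
def ray(c,uv):
    K=c["intrinsics"];E=c["extrinsics"]
    d=np.linalg.inv(K)@[uv[0],uv[1],1]*[1,-1,-1]
    R=E[:3,:3]; return -R.T@E[:3,3], R.T@d
def atz(c,uv,z):
    o,d=ray(c,uv); return o+d*(z-o[2])/d[2]
def tri(pairs):
    A=np.zeros((3,3));b=np.zeros(3)
    for c,uv in pairs:
        o,d=ray(c,uv);d=d/np.linalg.norm(d);M=np.eye(3)-np.outer(d,d);A+=M;b+=M@o
    p=np.linalg.solve(A,b); return p,[np.round(proj(c,p)[0]-uv,1).tolist() for c,uv in pairs]
def crop(c,x,y,w,h,s,name):
    im=c["image"][y:y+h,x:x+w,::-1]; cv2.imwrite("pics/"+name,cv2.resize(im,None,fx=s,fy=s,interpolation=cv2.INTER_CUBIC))
E
python3 - <<'E'
from h import *
s=robot.capture("scene");t=robot.capture("top")
import pickle;pickle.dump((s,t),open("c0.pkl","wb"))
crop(s,210,210,70,70,8,"s_cad.png");crop(t,260,150,60,50,10,"t_cad.png")
crop(s,240,55,140,110,5,"s_cab.png");crop(t,30,130,130,135,4,"t_cab.png")
E
```

```text
(no output)
```

View pics/s_cad.png

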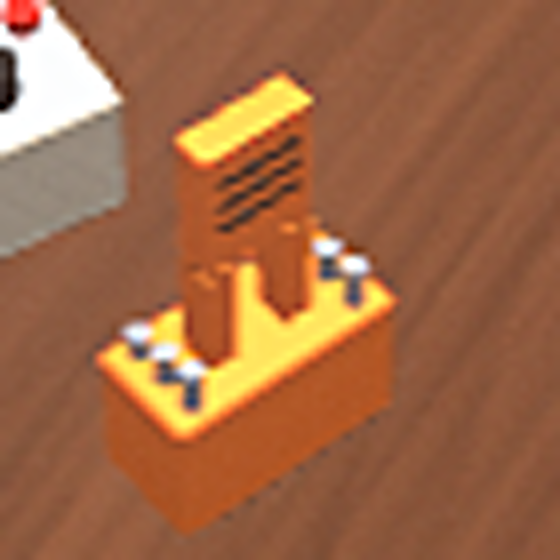

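View pics/t_cad.png

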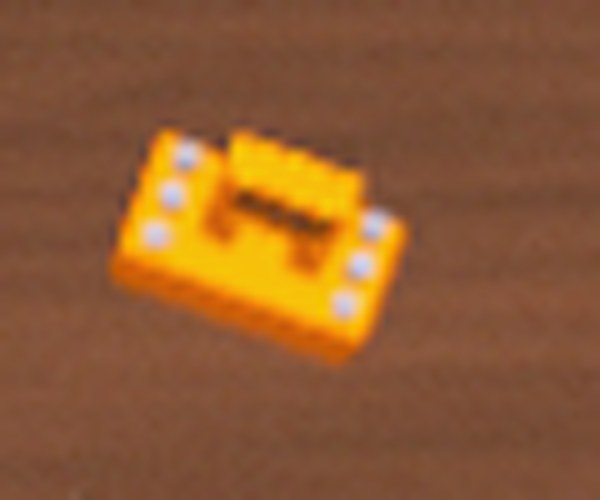

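View pics/s_cab.png

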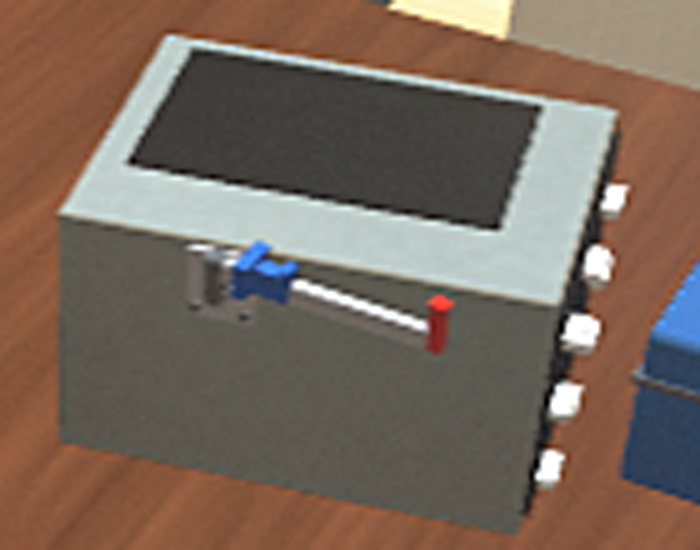

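View pics/t_cab.png

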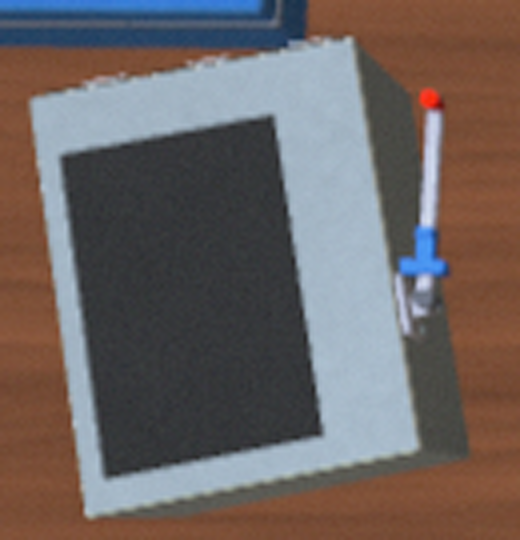

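```bash
cat > fit.py <<'E'
from h import *
import pickle
from scipy.optimize import least_squares
s,t=pickle.load(open("c0.pkl","rb"))
def S(x0,y0,k,l): return [((a+.5)/k-.5+x0,(b+.5)/k-.5+y0) for a,b in l]
def fit(model,obs,x0):
    def P(p):
        c,si=np.cos(p[2]),np.sin(p[2]); m=np.array(model); 
        return np.c_[p[0]+c*m[:,0]-si*m[:,1],p[1]+si*m[:,0]+c*m[:,1],m[:,2]]
    def f(p):
        w=P(p); return np.concatenate([proj(c,w[i])[0]-uv for i,(c,uv) in enumerate(obs)])
    r=least_squares(f,x0,loss='soft_l1'); return r.x,np.round(f(r.x).reshape(-1,2),1)
h=.15
M=[(0,.09,h),(0,-.17,h),(.2,.09,h),(.2,-.17,h)]
O=[(t,u) for u in S(30,130,4,[(418,450),(352,40),(90,517),(30,100)])]
M+=[(0,.09,h),(0,-.17,h),(.2,-.17,h),(.2,.09,h),(0,.09,0),(0,-.17,0)]
O+=[(s,u) for u in S(240,55,5,[(62,213),(558,303),(617,112),(172,36),(62,440),(520,530)])]
cab,r=fit(M,O,[.55,.3,1.57]);print("cab",cab.round(4),r.tolist())
tt=S(30,130,4,[(430,98)])[0];ss=S(240,55,5,[(440,302)])[0]
p,e=tri([(t,tt),(s,ss)]);print("tip",p.round(4),e)
c,si=np.cos(cab[2]),np.sin(cab[2]);R=np.array([[c,-si],[si,c]])
hg=cab[:2]+R@[-.016,0];print("hinge",hg.round(4))
d=R.T@(p[:2]-hg);print("tip rel",d.round(4),"len",np.hypot(*d),"angle",np.arctan2(-d[0],-d[1]))
# caddy
H=.125;M=[(a,b,H) for a,b in[(.006,.017),(.006,-.017),(-.006,-.017),(-.006,.017)]]
O=[(t,u) for u in S(260,150,10,[(240,132),(365,175),(355,208),(230,162)])]
M+=[(.006,.017,H),(.006,-.017,H),(-.006,-.017,H),(-.006,.017,H),(-.018,.036,.045),(-.018,-.036,.045),(.018,-.036,.045),(-.018,-.036,0)]
O2=[(s,u) for u in S(210,210,8,[(176,141),(283,72),(314,98),(206,165)])]
# foot in scene: left(98,357) front(183,438) right(398,298), bottom front(186,533)
O2+=[(s,u) for u in S(210,210,8,[(183,438),(398,298),(398,298),(392,402)])]
M[-2]=(-.018,-.036,.045)
O+=O2
cd,r=fit(M,O,[.62,-.07,-.3]);print("cad",cd.round(4),r.tolist())
E
python3 fit.py
```

```text
cab [0.5058 0.3046 1.7723] [[0.3, -0.4], [-0.4, -1.7], [-2.0, -0.1], [-1.4, -1.3], [-1.3, 0.0], [0.1, 0.5], [0.1, -0.8], [-1.5, -0.5], [-1.4, 0.9], [-1.0, 1.9]]
tip [0.6286 0.2847 0.1686] [[-0.3, -0.5], [-0.5, 0.1]]
hinge [0.509 0.289]
tip rel [-0.0281 -0.1163] len 0.11962069684095257 angle 0.2370749602238414
cad [ 0.6163 -0.0866 -0.972 ] [[2.7, -6.3], [-2.1, 0.2], [-5.0, -0.5], [-0.1, -6.8], [21.5, 0.8], [-9.4, 10.5], [-13.6, 2.6], [17.2, -6.7], [28.4, -20.0], [-32.6, -0.5], [-32.6, -0.5], [-31.2, -0.2]]
```

```bash
python3 - <<'E'
L=open('fit.py').read().split("# caddy")[0]
L+='''
H=.125;M=[(.006,.017,H),(.006,-.017,H),(-.006,-.017,H),(-.006,.017,H)]
O=[(t,u) for u in S(260,150,10,[(240,132),(365,175),(355,208),(230,162)])]
M+=[(.006,.017,H),(.006,-.017,H),(-.006,-.017,H),(-.006,.017,H),(.018,-.036,.045),(.018,.036,.045),(-.018,-.036,.045),(.018,-.036,0),(.018,.036,0)]
O+=[(s,u) for u in S(210,210,8,[(314,98),(206,165),(176,141),(283,72),(183,438),(398,298),(98,357),(186,533),(392,402)])]
cd,r=fit(M,O,[.62,-.07,-.3]);print("cad",cd.round(4),r.tolist())
'''
open('fit.py','w').write(L)
E
python3 fit.py
```

```text
cab [0.5058 0.3046 1.7723] [[0.3, -0.4], [-0.4, -1.7], [-2.0, -0.1], [-1.4, -1.3], [-1.3, 0.0], [0.1, 0.5], [0.1, -0.8], [-1.5, -0.5], [-1.4, 0.9], [-1.0, 1.9]]
tip [0.6286 0.2847 0.1686] [[-0.3, -0.5], [-0.5, 0.1]]
hinge [0.509 0.289]
tip rel [-0.0281 -0.1163] len 0.11962069684095257 angle 0.2370749602238414
cad [ 0.6072 -0.087  -0.3471] [[-0.7, -0.5], [-0.6, -0.3], [-1.1, 0.8], [-1.3, 0.8], [-0.2, 0.4], [-0.1, 0.4], [-0.3, -0.1], [-0.2, 0.2], [-0.0, 0.5], [-0.1, 0.1], [-0.3, -0.1], [0.2, 1.8], [0.4, 0.3]]
```

The caddy at (0.607, -0.087) fits the 125 mm model to about 1 px, so it is the smallest of the three, and the two bigger ones are decoys. The measured tip height is 168.6 mm against 167 expected, and the radius is 119.6 mm against 120. Next I'll cage the tip post between the fingers.

```bash
cat >> h.py <<'E'
from scipy.spatial.transform import Rotation as Ro
def toolR(psi): # tool y at angle psi, z down
    y=np.array([np.cos(psi),np.sin(psi),0]);z=np.array([0,0,-1.]);x=np.cross(y,z);return np.c_[x,y,z]
def cur():
    o=robot.get_obs();q=o["tcp_rot"];return np.array(o["position"]),Ro.from_quat([q[1],q[2],q[3],q[0]]).as_matrix(),o
def go(P,psi,R0=None,p0=None):
    p,R,o=cur()
    if p0 is not None: p=np.array(p0)
    if R0 is not None: R=toolR(R0)
    rv=Ro.from_matrix(R.T@toolR(psi)).as_rotvec(); sh=R.T@(np.array(P)-p)*100
    print("row",rv.round(3).tolist(),sh.round(2).tolist())
CAB=np.array([0.5058,0.3046,1.7723]);HG=np.array([.509,.289])
def arc(th,r=.12):
    a=CAB[2]-np.pi/2-th; return HG+r*np.array([np.cos(a),np.sin(a)]),a
E
python3 - <<'E'
from h import *
p,a=arc(.237);print(p,a)
print(cur()[0],np.arctan2(*cur()[1][1::-1,1]))
go([*p,.20],a+np.pi/2)
E
```

```text
[0.62892441 0.28474134] -0.03549632679489656
[0.22051318 0.5307521  0.23075107] 1.1769535073594164
row [-0.001, -0.0, -0.358] [-47.16, -7.04, 3.08]
```

```bash
python3 -m jog '[0,0,-0.358,-47.16,-7.04,0,189, 0,0,-0.358,-47.16,-7.04,0,189,0,0,-0.358,-47.16,-7.04,0,189,0,0,-0.358,-47.16,-7.04,0,189,0,0,-0.358,-47.16,-7.04,0,189,0,0,-0.358,-47.16,-7.04,0,189,0,0,-0.358,-47.16,-7.04,0,189,0,0,-0.358,-47.16,-7.04,0,189,0,0,-0.358,-47.16,-7.04,0,189,0,0,-0.358,-47.16,-7.04,0,189,0,0,-0.358,-47.16,-7.04,3,189,0,0,-0.358,-47.16,-7.04,3,189]'
python3 - <<'E'
from h import *
p,a=arc(.237);go([*p,.157],a+np.pi/2)
E
```

```text
time_s: 1.4
position: [0.628, 0.2831, 0.1963]
tcp_rot: [-0.004, 0.019, 1.0, -0.001]
force: [-1.2, -1.0, -1.2]
width: 0.0221
row [-0.003, -0.008, -0.003] [-0.12, 0.17, 3.93]
```

```bash
python3 -m jog '[0,0,0,0,0,0,189,0,0,0,0,0,0,189]'
python3 - <<'E'
from h import *
p,a=arc(.237);go([*p,.157],a+np.pi/2)
c=robot.capture("scene");crop(c,280,60,80,90,6,"s1.png");c=robot.capture("top");crop(c,110,125,60,60,8,"t1.png")
E
```

```text
time_s: 1.6
position: [0.6287, 0.2858, 0.2026]
tcp_rot: [0.0, 0.017, 1.0, 0.0]
force: [-0.4, 1.1, 0.4]
width: 0.0218
row [0.0, 0.001, 0.001] [-0.02, -0.11, 4.56]
```

View pics/s1.png

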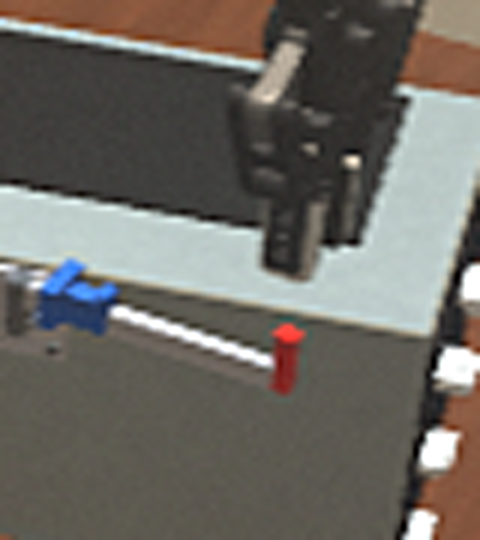

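The gripper is straight above the red post, with the post at crop (287,335). I'll go down to z≈0.158.

```bash
python3 -m jog '[0,0,0,0,-0.1,1.5,189,0,0,0,0,-0.1,3.0,189,0,0,0,0,-0.1,4.0,189,0,0,0,0,-0.1,4.5,189,0,0,0,0,-0.1,4.5,189,0,0,0,0,-0.1,4.5,189]'
python3 - <<'E'
from h import *
c=robot.capture("scene");crop(c,280,60,80,90,6,"s2.png");c=robot.capture("top");crop(c,110,125,60,60,8,"t2.png")
p,R,o=cur();print(p,o["force"])
for th in(.4,.7,1.0,1.25,1.4,1.5,1.55):
    q,a=arc(th);print(th);go([*q,.158],a+np.pi/2)
E
```

```text
time_s: 2.3
position: [0.6293, 0.2843, 0.1571]
tcp_rot: [0.0, 0.018, 1.0, 0.0]
force: [-0.0, -0.5, -0.1]
width: 0.0221
[0.62956028 0.28427696 0.15724407] [ 0.09019279  0.51448863 -0.49017157]
0.4
row [0.001, 0.001, 0.163] [0.22, -1.9, -0.08]
0.7
row [0.001, 0.001, 0.463] [1.33, -5.32, -0.08]
1.0
row [0.001, 0.001, 0.763] [3.39, -8.25, -0.09]
1.25
row [0.001, 0.001, 1.013] [5.71, -10.14, -0.09]
1.4
row [0.001, 0.001, 1.163] [7.3, -10.97, -0.09]
1.5
row [0.001, 0.001, 1.263] [8.43, -11.39, -0.09]
1.55
row [0.001, 0.001, 1.313] [9.0, -11.56, -0.09]
```

View pics/s2.png

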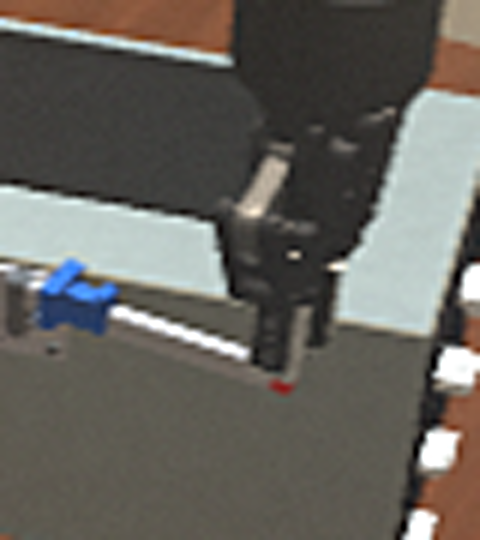

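View pics/t2.png

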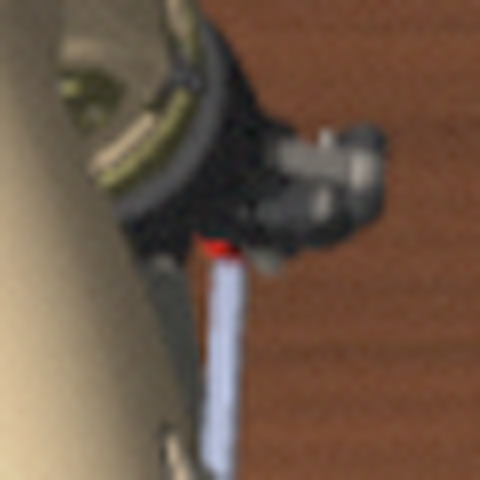

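The post is caged between the fingers, with its base showing red at (282,387) just below the near finger. I'll start swinging the hook out.

```bash
python3 -m jog '[0,0,0.08,0.1,-0.95,-0.05,189,0,0,0.163,0.22,-1.9,-0.08,189,0,0,0.313,0.7,-3.67,-0.08,189,0,0,0.463,1.33,-5.32,-0.08,189,0,0,0.613,2.27,-6.83,-0.08,189,0,0,0.763,3.39,-8.25,-0.09,189,0,0,0.763,3.39,-8.25,-0.09,189,0,0,0.763,3.39,-8.25,-0.09,189]'
python3 - <<'E'
from h import *
c=robot.capture("scene");crop(c,240,50,120,120,5,"s3.png")
p,R,o=cur();print(p,o["force"],o["width"])
for th in(1.25,1.3,1.35,1.4,1.45,1.5,1.55):
    q,a=arc(th);print(th);go([*q,.158],a+np.pi/2)
E
```

```text
time_s: 3.2
position: [0.5928, 0.2029, 0.158]
tcp_rot: [0.0, 0.387, 0.922, 0.0]
force: [0.1, 0.3, 0.2]
width: 0.0223
[0.59295292 0.2032022  0.15786863] [ 0.04789597 -0.27170434  0.33068046] 0.021912534521494945
1.25
row [0.001, 0.0, 0.253] [0.39, -2.99, -0.02]
1.3
row [0.001, 0.0, 0.303] [0.55, -3.57, -0.02]
1.35
row [0.001, 0.0, 0.353] [0.74, -4.14, -0.02]
1.4
row [0.001, 0.0, 0.403] [0.96, -4.7, -0.02]
1.45
row [0.001, 0.0, 0.453] [1.21, -5.24, -0.02]
1.5
row [0.001, 0.0, 0.503] [1.49, -5.78, -0.02]
1.55
row [0.001, 0.0, 0.553] [1.79, -6.29, -0.02]
```

View pics/s3.png

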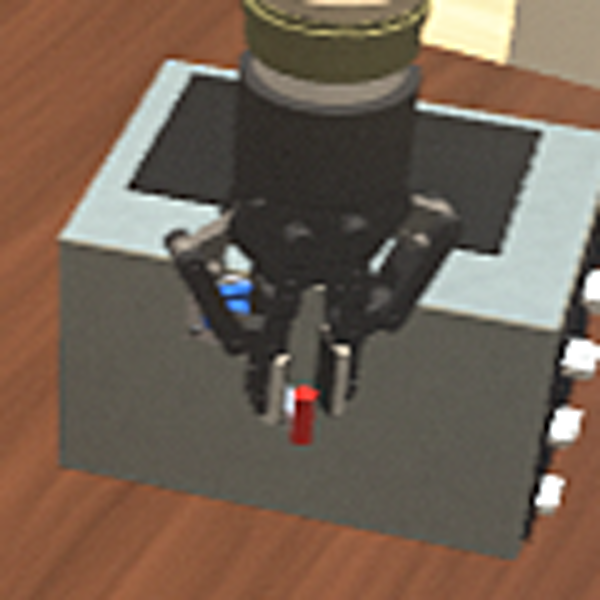

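```bash
python3 -m jog '[0,0,0.125,0.15,-1.5,0,189,0,0,0.253,0.39,-2.99,0,189,0,0,0.303,0.55,-3.57,0,189,0,0,0.353,0.74,-4.14,0,189,0,0,0.403,0.96,-4.7,0,189,0,0,0.403,0.96,-4.7,0,189]'
python3 - <<'E'
from h import *
p,R,o=cur();print(p,o["force"],o["width"])
for th in(1.45,1.5,1.55,1.6):
    q,a=arc(th);print(th);go([*q,.158],a+np.pi/2)
E
```

```text
time_s: 3.85
position: [0.5528, 0.1774, 0.1578]
tcp_rot: [0.001, 0.564, 0.825, 0.001]
force: [0.9, -1.1, 0.1]
width: 0.0219
[0.55283613 0.17737588 0.15775586] [ 0.89964928 -1.06311978  0.0887648 ] 0.02189132194310226
1.45
row [0.002, 0.001, 0.049] [0.01, -0.62, -0.03]
1.5
row [0.002, 0.001, 0.099] [0.05, -1.22, -0.03]
1.55
row [0.002, 0.0, 0.149] [0.13, -1.82, -0.03]
1.6
row [0.002, 0.0, 0.199] [0.23, -2.41, -0.03]
```

```bash
python3 -m jog '[0,0,0.05,0.01,-0.6,0,189,0,0,0.1,0.05,-1.22,0,189,0,0,0.1,0.05,-1.22,0,189]'; python3 -m jog '[0,0,0.025,0.01,-0.3,0,189,0,0,0.025,0.01,-0.3,0,189]';python3 -m jog '[0,0,0.025,0.02,-0.3,0,189,0,0,0.025,0.02,-0.3,0,189]'
python3 - <<'E'
from h import *
p,R,o=cur();print(p,o["force"],R.T@o["force"],o["width"])
for th in(1.55,1.6,1.62):
    q,a=arc(th);print(th);go([*q,.158],a+np.pi/2)
c=robot.capture("scene");crop(c,220,50,120,120,5,"s4.png")
c=robot.capture("top");crop(c,100,145,100,90,6,"t4.png")
E
```

```text
time_s: 4.15
position: [0.541, 0.1734, 0.1577]
tcp_rot: [0.0, 0.605, 0.796, 0.0]
force: [0.3, -1.2, 1.6]
width: 0.022
time_s: 4.35
position: [0.5381, 0.1726, 0.1576]
tcp_rot: [0.0, 0.615, 0.788, 0.001]
force: [2.5, 0.7, 1.6]
width: 0.0219
time_s: 4.55
position: [0.5346, 0.1717, 0.1575]
tcp_rot: [0.0, 0.626, 0.78, 0.0]
force: [2.9, 0.3, 1.3]
width: 0.0224
[0.53459133 0.17174434 0.15747478] [2.91696302 0.34538482 1.26175079] [-0.29587557  2.92316134 -1.25998588] 0.022403137183139563
1.55
row [0.001, 0.0, -0.004] [0.0, 0.09, -0.05]
1.6
row [0.001, 0.0, 0.046] [0.01, -0.51, -0.05]
1.62
row [0.001, 0.0, 0.066] [0.03, -0.75, -0.05]
```

View pics/s4.png

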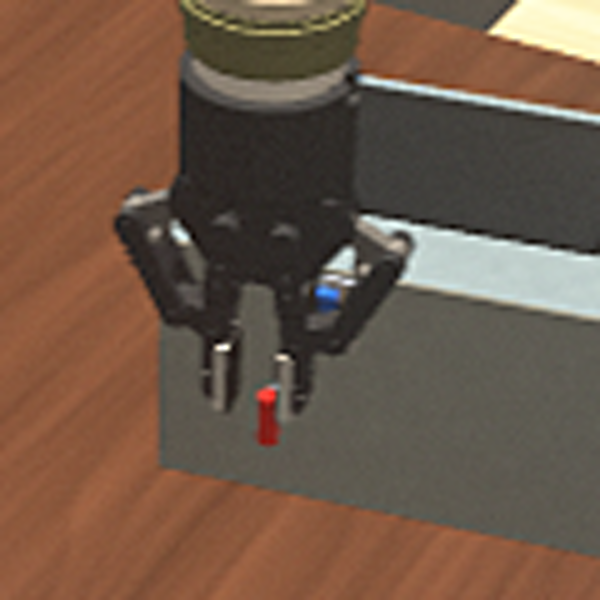

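View pics/t4.png

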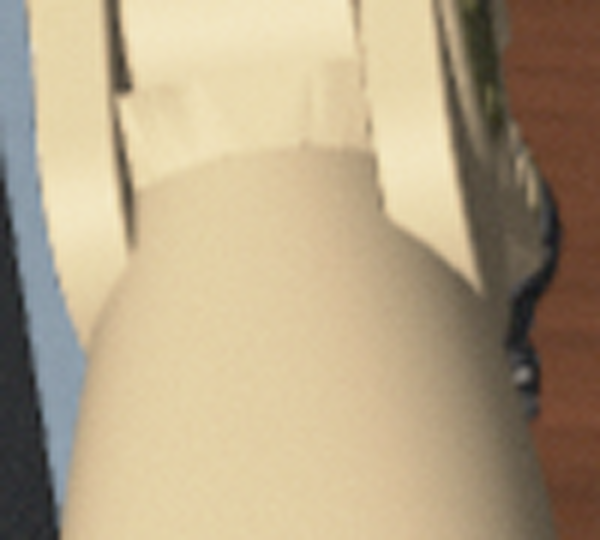

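The right finger is pushing the red post at (268,395) with about 3 N, the friction level for this hinge. I'll continue in small steps.

```bash
python3 -m jog '[0,0,0.015,0,-0.2,0,189,0,0,0.015,0,-0.2,0,189]'; python3 -m jog '[0,0,0.01,0,-0.15,0,189,0,0,0.01,0,-0.15,0,189]';python3 -m jog '[0,0,0.01,0,-0.1,0,189,0,0,0.01,0,-0.1,0,189]'
python3 - <<'E'
from h import *
p,R,o=cur();print(p,R.T@o["force"])
E
```

```text
time_s: 4.85
position: [0.5324, 0.1713, 0.1573]
tcp_rot: [-0.0, 0.632, 0.775, 0.0]
force: [2.9, -0.3, 3.0]
width: 0.022
time_s: 5.05
position: [0.5309, 0.1709, 0.1572]
tcp_rot: [-0.0, 0.635, 0.772, -0.0]
force: [2.5, -0.0, 1.2]
width: 0.0222
time_s: 5.25
position: [0.5299, 0.1708, 0.1572]
tcp_rot: [-0.0, 0.639, 0.769, -0.0]
force: [2.2, -0.4, 2.2]
width: 0.022
[0.52993482 0.17077808 0.15720086] [-0.75728057  2.14600459 -2.17921495]
```

```bash
for i in 1; do python3 -m jog '[0,0,0.008,0,-0.1,0,189,0,0,0.008,0,-0.1,0,189]'; done;  python3 -m jog '[0,0,0.008,0,-0.1,0,189,0,0,0.008,0,-0.1,0,189]'; python3 -m jog '[0,0,0.008,0,-0.1,0,189,0,0,0.008,0,-0.1,0,189]'
python3 - <<'E'
from h import *
p,R,o=cur();print(p,R.T@o["force"])
E
```

```text
time_s: 5.45
position: [0.5289, 0.1706, 0.1572]
tcp_rot: [-0.0, 0.642, 0.766, -0.0]
force: [2.2, 0.1, 1.4]
width: 0.0225
time_s: 5.65
position: [0.528, 0.1704, 0.1572]
tcp_rot: [-0.0, 0.645, 0.764, -0.0]
force: [2.4, -0.1, 3.5]
width: 0.0221
time_s: 5.85
position: [0.527, 0.1703, 0.1572]
tcp_rot: [-0.0, 0.648, 0.761, -0.0]
force: [2.4, -0.1, 2.9]
width: 0.0223
[0.52697793 0.17025026 0.15721102] [-0.5239187   2.35834989 -2.92812414]
```

```bash
python3 -m jog '[0,0,0.008,0,-0.1,0,189,0,0,0.008,0,-0.1,0,189]';  python3 -m jog '[0,0,0.008,0,-0.05,0,189,0,0,0.008,0,-0.1,0,189]'
python3 - <<'E'
from h import *
p,R,o=cur();print(p,R.T@o["force"]);d=p[:2]-HG;print(CAB[2]-np.pi/2-np.arctan2(d[1],d[0]),np.hypot(*d))
c=robot.capture("scene");crop(c,220,70,120,100,6,"s5.png")
E
```

```text
time_s: 6.05
position: [0.526, 0.1701, 0.1572]
tcp_rot: [-0.0, 0.651, 0.759, -0.0]
force: [2.7, 0.5, 2.0]
width: 0.0223
time_s: 6.25
position: [0.5254, 0.1701, 0.1573]
tcp_rot: [0.0, 0.655, 0.756, 0.0]
force: [4.7, 0.8, 1.4]
width: 0.0219
[0.5254394  0.17006028 0.15725556] [ 0.1170058   4.77128912 -1.41433311]
1.6349539329228266 0.12007044319138907
```

View pics/s5.png

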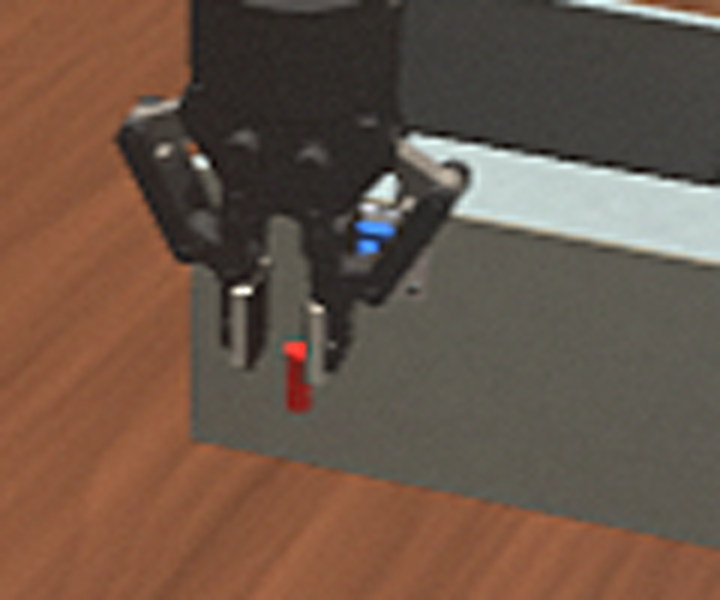

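The force has risen to 4.8 N, so the tip is meeting the stop. I'll take a couple of half-millimetre steps.

```bash
python3 -m jog '[0,0,0,0,-0.05,0,189,0,0,0,0,-0.05,0,189]';  python3 -m jog '[0,0,0,0,-0.05,0,189,0,0,0,0,-0.05,0,189]'
```

```text
time_s: 6.5
position: [0.5254, 0.17, 0.1573]
tcp_rot: [0.0, 0.654, 0.756, 0.001]
force: [5.7, 0.9, 0.2]
width: 0.0223
time_s: 6.7
position: [0.5254, 0.17, 0.1574]
tcp_rot: [0.001, 0.654, 0.756, 0.001]
force: [7.1, 0.7, -1.1]
width: 0.0224
```

```bash
python3 -m jog '[0,0,0,0,-0.05,0,189,0,0,0,0,-0.05,0,189,0,0,0,0,-0.05,0,189]';  python3 -m jog '[0,0,0,0,0.4,0,189,0,0,0,0,0.4,0,189]'; python3 -m jog '[0,0,0,0,0.1,-2,189,0,0,0,0,0.1,-5,189,0,0,0,0,0.1,-7,189,0,0,0,0,0.1,-7,189,0,0,0,0,0.1,-7,189]'
python3 - <<'E'
from h import *
p,R,o=cur();print(p,R.T@o["force"],np.arctan2(*R[1::-1,1]))
go([.607,-.087,.23],-.347); go([.607,-.087,.23],-.347+np.pi)
E
```

```text
time_s: 7.0
position: [0.5253, 0.17, 0.1574]
tcp_rot: [0.001, 0.654, 0.756, 0.001]
force: [7.3, 1.8, -1.1]
width: 0.0222
time_s: 7.2
position: [0.5263, 0.1701, 0.1564]
tcp_rot: [-0.001, 0.654, 0.756, -0.001]
force: [-0.2, -0.3, 0.3]
width: 0.022
time_s: 7.7
position: [0.5278, 0.1704, 0.2266]
tcp_rot: [-0.0, 0.654, 0.756, -0.0]
force: [-0.3, -1.1, 0.2]
width: 0.022
[0.52783265 0.17041976 0.22662108] [-1.03573313 -0.49131325 -0.24003164] 0.1440561318435215
row [-0.001, 0.0, 0.491] [-26.61, 4.14, -0.35]
row [-0.0, -0.002, -2.651] [-26.61, 4.14, -0.35]
```

Contact feels right: the tool held its position while the force rose to 7.3 N. I'll move clear over the caddy and look at the hook on the way.

```bash
python3 -m jog '[0,0,0.491,-26.61,4.14,-1,100,0,0,0.491,-26.61,4.14,-1,100,0,0,0.491,-26.61,4.14,-1,100,0,0,0.491,-26.61,4.14,-1,100,0,0,0.491,-26.61,4.14,-1,100,0,0,0.491,-26.61,4.14,-1,100,0,0,0.491,-26.61,4.14,-1,100,0,0,0.491,-26.61,4.14,-1,100,0,0,0.491,-26.61,4.14,-1,100]'
python3 - <<'E'
from h import *
import pickle
s=robot.capture("scene");t=robot.capture("top");pickle.dump((s,t),open("c1.pkl","wb"))
crop(s,250,75,70,65,10,"s6.png");crop(t,110,170,80,50,9,"t6.png");crop(s,190,190,100,100,6,"s6b.png")
print(proj(t,[[*arc(1.57)[0],.167],[*HG,.151]]),proj(s,[[*arc(1.57)[0],.167],[*HG,.151]]))
E
```

```text
time_s: 8.6
position: [0.6069, -0.0853, 0.2365]
tcp_rot: [-0.001, 0.818, 0.575, -0.0]
force: [0.4, -0.1, 0.3]
width: 0.0523
[[183.028842   192.9619699 ]
 [134.79848627 203.63600869]] [[269.42289655 128.12556   ]
 [282.80402754 106.43143726]]
```

View pics/s6.png

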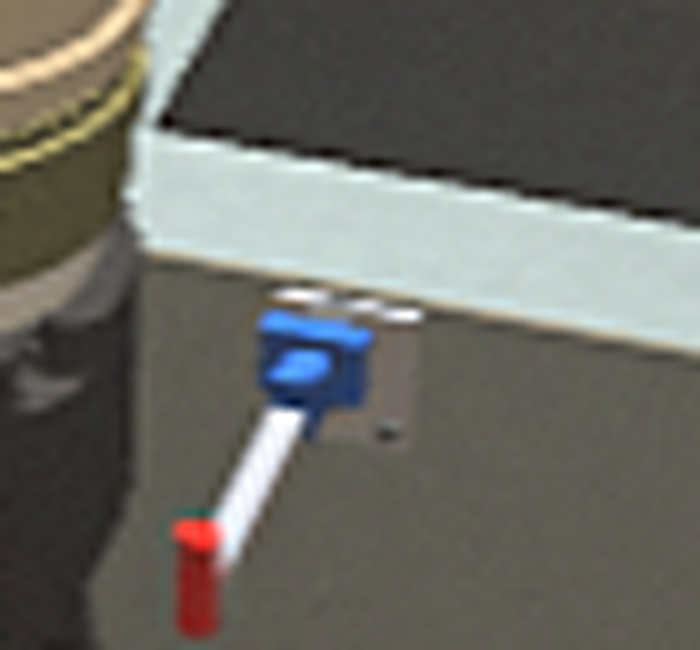

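View pics/t6.png

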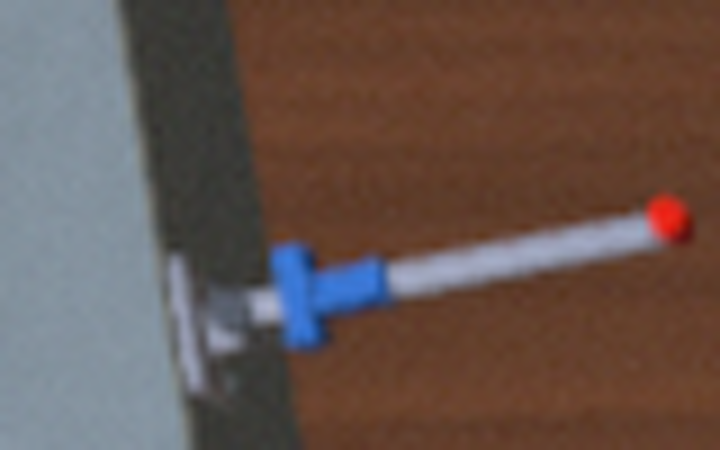

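View pics/s6b.png

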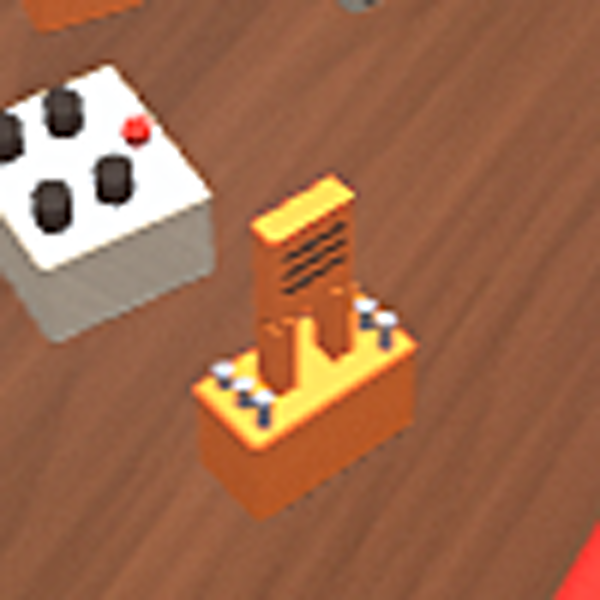

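The hook is square out with its tip at top px (184,194) and scene (269,127), close to the predicted (183,193) and (269,128). The saddle looks to be near the hinge, with its shoulder face about 25 mm out. The caddy is undisturbed. I'll refine the numbers and compute the grasp.

Run:
```python
from h import *
import pickle
s,t=pickle.load(open("c1.pkl","rb"))
f=lambda a,b,k,x0,y0:((a+.5)/k-.5+x0,(b+.5)/k-.5+y0)
p,e=tri([(t,f(669,214,9,110,170)),(s,f(197,527,10,250,75))]);print("tip",p,e)
d=p[:2]-HG;print(np.hypot(*d),CAB[2]-np.pi/2-np.arctan2(d[1],d[0]))
# saddle in top: project to arm direction at z
u=(d/np.hypot(*d))
for n,px,z in(("shoulder out",f(320,295,9,110,170),.159),("ridge out",f(387,278,9,110,170),.159),("sh in",f(276,297,9,110,170),.159)):
    w=atz(t,px,z)[:2]-HG;print(n,w@u, w@[-u[1],u[0]])
# big caddies
for px in((222,258),(307,270),(271,219)): print(atz(t,px,.06).round(3))
go([.607,-.087,.096],-.347)
```

```text
tip [0.53253722 0.16950761 0.17024177] [[-0.2, -0.3], [-0.4, 0.1]]
0.12178847667781459 1.577813101017158
shoulder out 0.02628838845972499 -0.0028850638931657746
ridge out 0.04446782952831928 -0.001760891383509479
sh in 0.014756715628561113 -0.001190293402811679
[0.379 0.081 0.06 ]
[ 0.348 -0.139  0.06 ]
[ 0.48  -0.046  0.06 ]
row [-0.001, -0.0, 0.002] [-0.19, 0.05, 14.11]
```

```bash
python3 -m jog '[0,0,0,-0.19,0.05,4,100,0,0,0,-0.19,0.05,8,100,0,0,0,-0.19,0.05,11,100,0,0,0,-0.19,0.05,13,100,0,0,0,-0.19,0.05,14.1,100,0,0,0,-0.19,0.05,14.1,100,0,0,0,-0.19,0.05,14.1,100]'
python3 - <<'E'
from h import *
s=robot.capture("scene");t=robot.capture("top")
crop(s,190,180,100,100,6,"s7.png");print(cur()[0],cur()[2]["force"])
E
```

```text
time_s: 9.4
position: [0.6082, -0.0885, 0.0973]
tcp_rot: [0.001, 0.818, 0.575, 0.0]
force: [-0.5, -0.7, 0.3]
width: 0.0518
[ 0.60876303 -0.08892386  0.09793524] [-0.09790236 -0.57081693 -0.36944275]
```

View pics/s7.png

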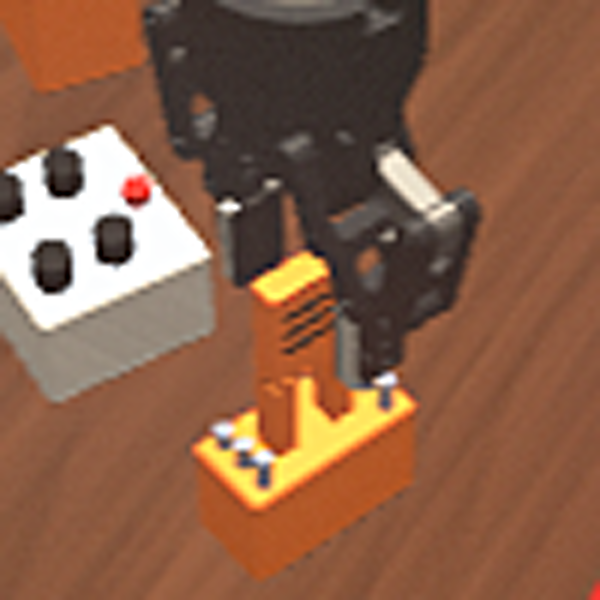

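The fingers straddle the head at (290,300), one on each flat face. I'll close.

```bash
python3 -m jog '[0,0,0,0,0,0,160,0,0,0,0,0,0,200,0,0,0,0,0,0,230,0,0,0,0,0,0,255,0,0,0,0,0,0,255,0,0,0,0,0,0,255,0,0,0,0,0,0,255]' 60
python3 - <<'E'
from h import *
print(cur()[0],cur()[2]["force"],np.arctan2(*cur()[1][1::-1,1]))
s=robot.capture("scene");crop(s,190,180,100,100,6,"s8.png")
E
```

```text
time_s: 10.2
position: [0.6076, -0.089, 0.0968]
tcp_rot: [0.0, 0.819, 0.574, 0.0]
force: [-2.4, -0.0, 5.7]
width: 0.011
[ 0.60761205 -0.08895322  0.09681309] [-2.43362733 -0.01056223  5.72970173] -0.34706432878252547
```

View pics/s8.png

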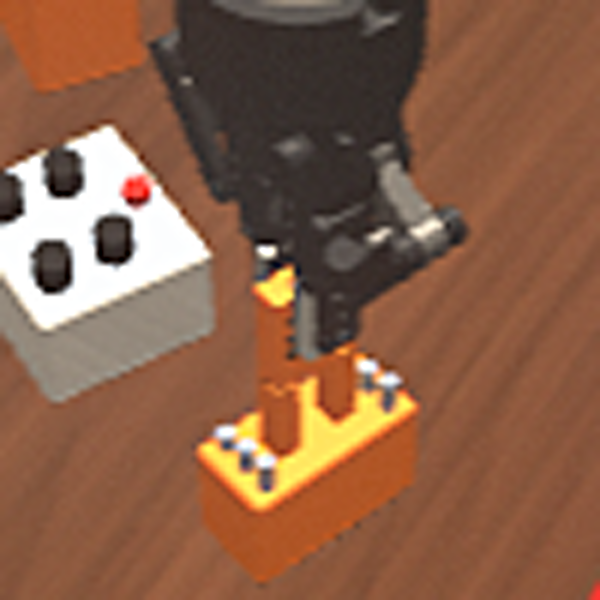

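```bash
python3 -m jog '[0,0,0,0,0,-1,255,0,0,0,0,0,-3,255,0,0,0,0,0,-7,255,0,0,0,0,0,-11,255,0,0,0,0,0,-15,255,0,0,0,0,0,-18,255,0,0,0,0,0,-20,255,0,0,0,0,0,-20,255,0,0,0,0,0,-20,255]'
python3 - <<'E'
from h import *
import pickle
p,R,o=cur();print(p,o["force"],o["torque"],o["width"])
s=robot.capture("scene");t=robot.capture("top");pickle.dump((s,t,p,R),open("c2.pkl","wb"))
print(proj(s,p),proj(t,p))
x,y=proj(s,p)[0].astype(int);crop(s,x-50,y-40,100,100,6,"s9.png")
x,y=proj(t,p)[0].astype(int);crop(t,x-30,y-30,60,60,8,"t9.png")
q,a=arc(np.pi/2);u=np.array([np.cos(a),np.sin(a)]);print(a,u)
P=HG+u*.165;print(P);go([*P,.30],a+np.pi)
E
```

```text
time_s: 11.15
position: [0.6077, -0.0889, 0.2957]
tcp_rot: [-0.0, 0.819, 0.574, 0.0]
force: [0.1, 0.5, -2.2]
width: 0.0112
[ 0.60768785 -0.08891468  0.29569733] [ 0.05247098  0.46325984 -2.20458164] [0.01379764 0.02315612 0.0166666 ] 0.011201996150740768
[[238.31855292 157.96026254]] [[297.45955308 150.58411852]]
-1.3692926535897931 [ 0.20014281 -0.97976674]
[0.54202356 0.12733849]
row [-0.002, -0.003, -2.119] [18.11, -13.45, -0.54]
```

View pics/s9.png

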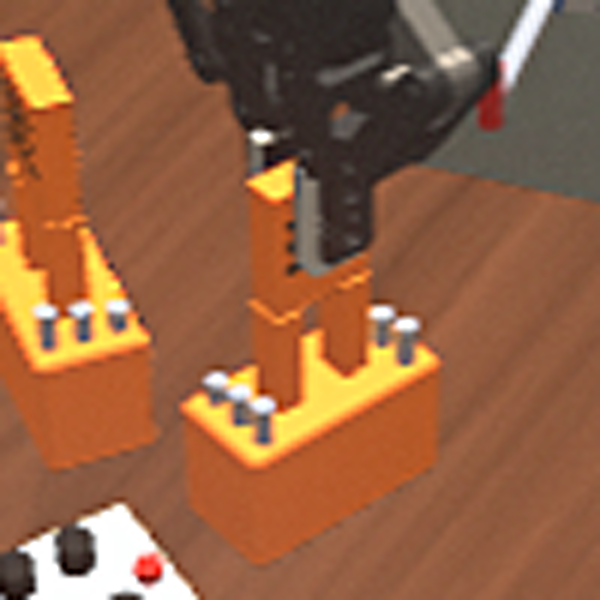

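View pics/t9.png

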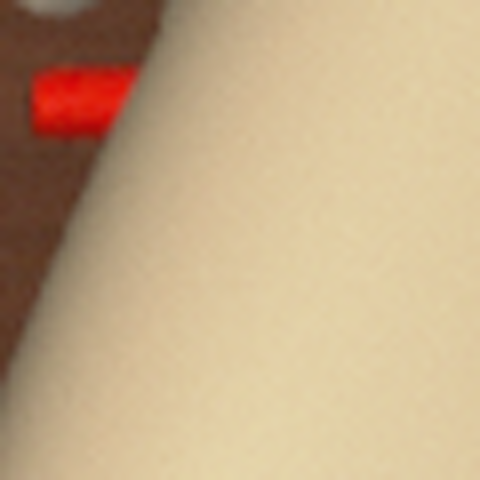

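Run:
```python
from h import *
import pickle
from scipy.optimize import least_squares
s,t,p,R=pickle.load(open("c2.pkl","rb"))
M=np.array([(-.018,-.036,.045),(.018,-.036,.045),(.018,.036,.045),(.018,-.036,0),(.018,.036,0),(-.018,-.036,0),(-.006,-.017,.125),(.006,-.017,.125)])
uv=np.array([((a+.5)/6-.5+188,(b+.5)/6-.5+117) for a,b in[(183,407),(262,468),(438,357),(262,563),(437,460),(188,495),(248,183),(272,200)]])
def f(v,full=False,z0=.1989):
    Q=Ro.from_euler('zxy',[v[2],v[3],v[4]]).as_matrix()
    w=(Q@M.T).T+[v[0],v[1],z0]
    r=(proj(s,w)-uv)
    return r if full else np.r_[r.ravel(),10*v[3:]]
for z0 in(.197,.1989,.201):
    r=least_squares(lambda v:f(v,z0=z0),[.608,-.088,-.347,0,0]);print(z0,r.x.round(4),r.cost,f(r.x,True,z0).round(1).tolist())
    d=r.x[:2]-p[:2];print("rel tool (x,y):",R[:2,:2].T@d)
```

```text
0.197 [ 0.6054 -0.0822 -0.3325  0.0237  0.0161] 4.345767712495517 [[-0.5, -1.4], [-0.8, -0.6], [0.8, -0.8], [-0.1, 1.0], [0.4, -0.5], [-0.2, 1.4], [-0.1, -0.1], [0.6, 0.7]]
rel tool (x,y): [ 0.00550242 -0.00446552]
0.1989 [ 0.6063 -0.0838 -0.3321  0.0261  0.0182] 4.614730670386211 [[-0.6, -1.4], [-0.8, -0.5], [0.8, -0.8], [-0.1, 1.1], [0.5, -0.5], [-0.3, 1.4], [-0.1, -0.1], [0.6, 0.7]]
rel tool (x,y): [ 0.00433297 -0.00300515]
0.201 [ 0.6074 -0.0856 -0.3315  0.0288  0.0204] 4.955945805098754 [[-0.7, -1.4], [-0.8, -0.4], [0.9, -0.9], [-0.2, 1.2], [0.5, -0.6], [-0.4, 1.4], [-0.1, -0.2], [0.6, 0.6]]
rel tool (x,y): [ 0.00304093 -0.00139146]
```

The caddy weighs about 0.22 kg, hangs upright in the grip, and sits about 1.8 mm off centre along tool x. I'll carry it out beyond the hook tip at a safe height while turning it.

```bash
python3 -m jog '[0,0,-0.14,1,-1,-0.5,255,0,0,-0.28,3,-2.5,-0.5,255,0,0,-0.42,5,-4,-0.5,255,0,0,-0.56,7,-5.5,-0.5,255,0,0,-0.70,9,-7,-0.5,255,0,0,-0.84,11,-8.5,-0.5,255,0,0,-0.98,13,-10,-0.5,255,0,0,-1.12,15,-11,-0.5,255,0,0,-1.26,17,-12.3,-0.5,255,0,0,-1.4,18,-13,-0.5,255,0,0,-1.54,18.2,-13.3,-0.5,255,0,0,-1.68,18.2,-13.3,-0.5,255]'
python3 - <<'E'
from h import *
u=np.array([.2001,-.9798]);tx=np.array([-.9798,-.2001])
P=np.array([.5325,.1714])+u*.045-tx*.0018
go([*P,.30],1.7723)
E
```

```text
time_s: 12.45
position: [0.5432, 0.1283, 0.2993]
tcp_rot: [-0.002, 0.115, 0.993, -0.0]
force: [-0.4, 0.2, -0.7]
width: 0.0109
row [-0.0, -0.003, -0.432] [-0.03, -0.06, -0.07]
```

```bash
python3 -m jog '[0,0,-0.14,0,0,0,255,0,0,-0.28,0,0,0,255,0,0,-0.42,0,0,0,255,0,0,-0.432,0,0,3,255,0,0,-0.432,0,0,6,255,0,0,-0.432,0,0,9,255,0,0,-0.432,0,0,10.5,255,0,0,-0.432,0,0,11.2,255,0,0,-0.432,0,0,11.2,255,0,0,-0.432,0,0,11.2,255,0,0,-0.432,0,0,11.2,255]'
python3 - <<'E'
from h import *
import pickle
p,R,o=cur();print(p,o["force"],np.arctan2(*R[1::-1,1]))
s=robot.capture("scene");t=robot.capture("top");pickle.dump((s,t,p,R),open("c3.pkl","wb"))
crop(s,220,70,100,100,7,"s10.png");crop(t,110,150,110,80,7,"t10.png")
u=np.array([.2001,-.9798]);tx=np.array([-.9798,-.2001])
P=np.array([.5325,.1714])+u*.045-tx*.0018
go([*P,.188],1.7723)
E
```

```text
time_s: 13.55
position: [0.5451, 0.1276, 0.1903]
tcp_rot: [0.001, -0.097, 0.995, 0.0]
force: [0.8, -0.7, -1.6]
width: 0.0114
[0.54513597 0.12756334 0.19027633] [ 0.82957236 -0.67096893 -1.59474891] 1.7649469034656247
row [-0.0, 0.002, -0.007] [0.18, 0.04, 0.22]
```

View pics/s10.png

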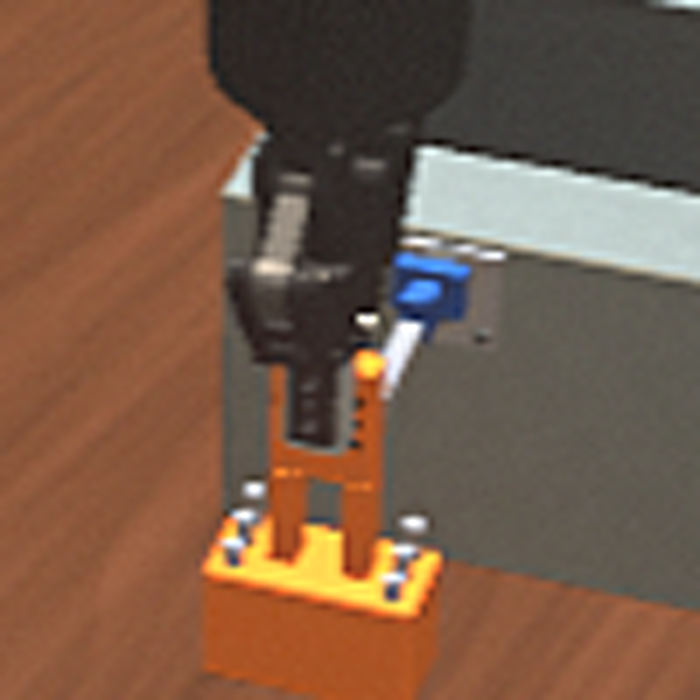

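View pics/t10.png

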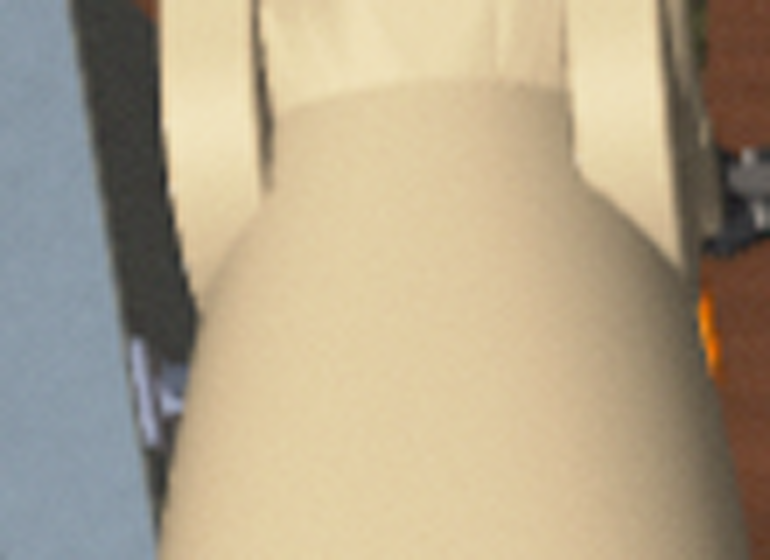

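Run:
```python
from h import *
import pickle
from scipy.optimize import least_squares
s,t,p,R=pickle.load(open("c3.pkl","rb"))
g=lambda a,b:np.array([(a+.5)/7-.5+220,(b+.5)/7-.5+70])
tip=atz(s,((197+.5)/10-.5+250,(525+.5)/10-.5+75),.167)
u=np.array([.2001,-.9798]);tx=np.array([-.9798,-.2001])
print("tip scene-only",tip)
for h in(.172,.1745,.177):
  w=atz(s,g(324.5,481),h);d=w[:2]-tip[:2];print(h,"eye along",d@u-.006,"lat(tool x)",d@tx)
# foot fit; +x caddy points along -u? caddy x=tool y
M=np.array([(-.018,.036,.045),(-.018,-.036,.045),(.018,-.036,.045),(-.006,.017,.081),(-.006,.0075,.081),(-.006,-.0075,.081),(-.006,-.017,.081),(-.018,.036,0)])
uv=np.array([g(*v) for v in[(205,570),(415,613),(440,553),(273,468),(306,476),(343,484),(372,488),(208,670)]])
def f(v,full=False):
    Q=Ro.from_euler('z',1.7723-0+v[3]).as_matrix()
    r=proj(s,(Q@M.T).T+v[:3])-uv;return r if full else r.ravel()
for k in(1,-1):
  M2=M*[1,k,1]
  def ff(v):
    Q=Ro.from_euler('z',1.7723+v[3]).as_matrix();return (proj(s,(Q@M2.T).T+v[:3])-uv).ravel()
  r=least_squares(ff,[.545,.127,.095,0]);print(k,r.x.round(4),r.cost,ff(r.x).round(1))
  d=r.x[:2]-tip[:2];print("along",d@u,"lat",d@tx)
```

```text
tip scene-only [0.5307904  0.17494601 0.167     ]
0.172 eye along 0.04361117857563995 lat(tool x) -0.006873268402260872
0.1745 eye along 0.04678229150935443 lat(tool x) -0.007767167329809472
0.177 eye along 0.049953404443068804 lat(tool x) -0.008661066257358095
1 [ 0.538   0.1486  0.0779 -0.0124] 1.1878904474156473 [ 0.2 -0.4 -0.2 -0.1  0.6 -0.8  0.   0.4 -0.7  0.1  0.3  0.3  0.1  0.5
 -0.3 -0. ]
along 0.027228466704147344 lat -0.0017869156426150463
-1 [ 0.5342  0.1547  0.0609 -2.6623] 93.32472513407717 [  0.7  -1.3   0.1 -10.4  -0.3   7.6  -0.1   3.5  -0.8   2.    0.2   0.2
   0.1  -0.7   0.2  -1.2]
along 0.02046966902752111 lat 0.0007474048182268436
```

```bash
cat >> h.py <<'E'
def wire(c,im,off,k,B,Q,o,col):
    import itertools
    (x0,x1),(y0,y1),(z0,z1)=B
    V=[np.array(v) for v in itertools.product((x0,x1),(y0,y1),(z0,z1))]
    for i in range(8):
        for j in range(i):
            if sum(abs(V[i]-V[j])>1e-9)==1:
                a,b=[((proj(c,Q@v+o)[0]-off+.5)*k-.5) for v in(V[i],V[j])]
                cv2.line(im,tuple(int(x) for x in a),tuple(int(x) for x in b),col,1)
def overlay(c,x,y,w,h,k,name,tcp,psi,ex,th=np.pi/2,eyedz=-.0158,dl=0.0):
    im=cv2.resize(c["image"][y:y+h,x:x+w,::-1],None,fx=k,fy=k,interpolation=cv2.INTER_CUBIC).copy();off=np.array([x,y])
    Q=toolR(psi); o=np.array(tcp)+ex*Q[:,0]; o[2]=tcp[2]+eyedz-.081
    Qc=Ro.from_euler('z',psi).as_matrix()
    wire(c,im,off,k,((-.018,.018),(-.036,.036),(0,.045)),Qc,o,(0,255,0))
    wire(c,im,off,k,((-.006,.006),(-.017,.017),(.045,.125)),Qc,o,(0,255,0))
    wire(c,im,off,k,((-.006,.006),(-.0075,.0075),(.045,.081)),Qc,o,(255,255,0))
    q,a=arc(th);Qa=Ro.from_euler('z',a).as_matrix();ha=np.array([*HG,.146])
    wire(c,im,off,k,((0,.12),(-.004,.004),(-.005,.005)),Qa,ha,(0,0,255))
    wire(c,im,off,k,((.115,.125),(-.005,.005),(-.005,.021)),Qa,ha,(255,0,255))
    cv2.imwrite("pics/"+name,im)
E
python3 - <<'E'
from h import *
import pickle
s,t,p,R=pickle.load(open("c3.pkl","rb"))
overlay(s,220,70,100,100,7,"o1.png",p,1.765,.0018)
s1,t1=pickle.load(open("c1.pkl","rb"))
overlay(s1,220,70,100,100,7,"o2.png",p,1.765,.0018)
E
```

```text
(no output)
```

View pics/o1.png

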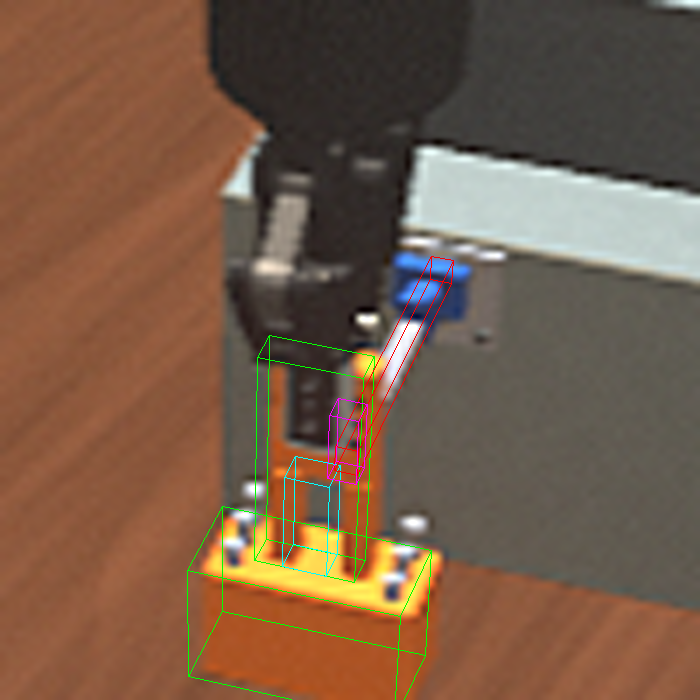

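View pics/o2.png

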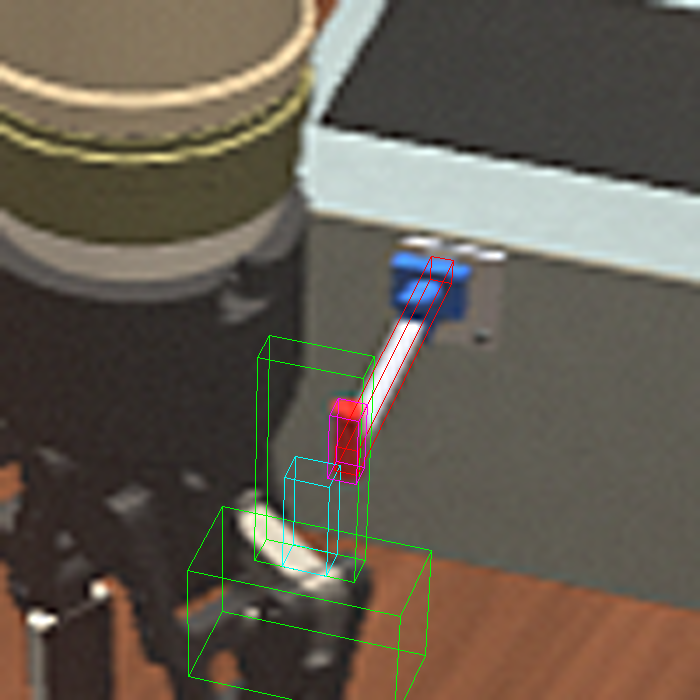

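The overlay shows the caddy sitting about 2 px right of the model. Both views and the post contact agree that the caddy is about 6.5 mm off the arm line along -tool x. I'll correct that and look again before entering.

```bash
python3 -m jog '[0,0,-0.007,0.3,0,0,255,0,0,-0.007,0.6,0,0.1,255,0,0,-0.007,0.6,0,0.1,255,0,0,-0.007,0.6,0,0.1,255,0,0,-0.007,0.6,0,0.1,255]'
python3 - <<'E'
from h import *
import pickle
p,R,o=cur();psi=np.arctan2(*R[1::-1,1]);print(p,psi,o["force"])
s=robot.capture("scene");pickle.dump((s,s,p,R),open("c4.pkl","wb"))
overlay(s,220,70,100,100,7,"o3.png",p,psi,-.0012)
crop(s,220,70,100,100,7,"s11.png")
d=p[:2]-[.5314,.1712];print(d@[.2001,-.9798],d@[-.9798,-.2001]-.0012)
E
```

```text
time_s: 14.15
position: [0.5386, 0.1264, 0.1883]
tcp_rot: [0.0, -0.1, 0.995, 0.0]
force: [0.5, 0.9, -1.6]
width: 0.011
[0.53855174 0.12635476 0.18826181] 1.7719821243459344 [ 0.47363202  0.87498758 -1.63594455]
0.04537042734651436 0.0007662553686101339
```

View pics/o3.png

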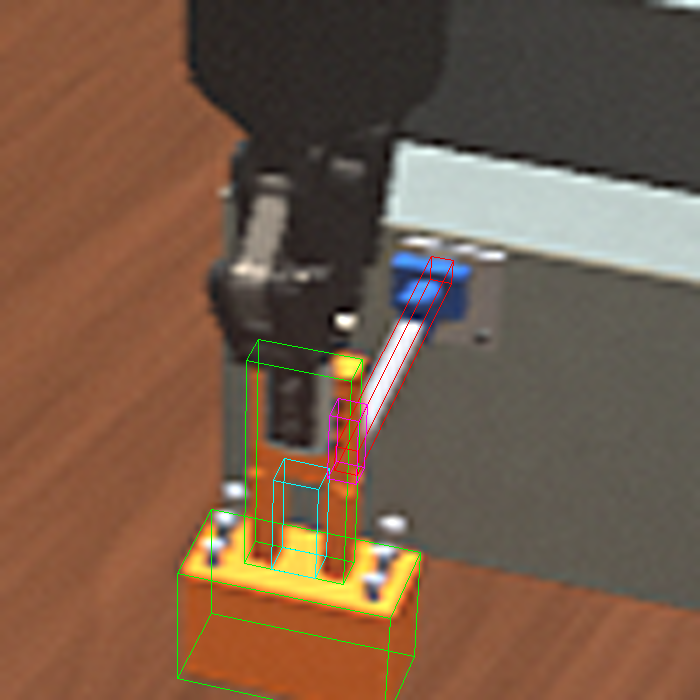

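View pics/s11.png

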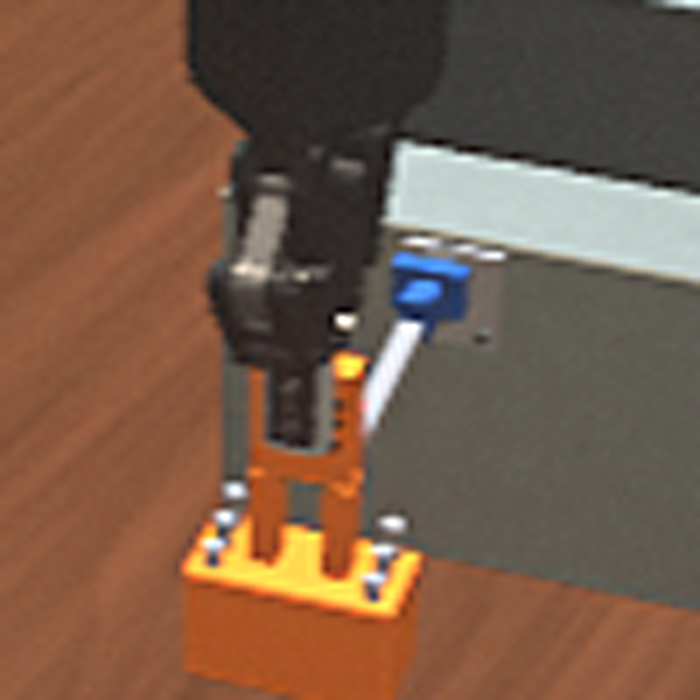

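Run:
```python
from h import *
import pickle
s,t,p,R=pickle.load(open("c4.pkl","rb"))
s1,t1=pickle.load(open("c1.pkl","rb"))
g=lambda a,b:np.array([(a+.5)/7-.5+220,(b+.5)/7-.5+70])
tip=atz(s,((197+.5)/10-.5+250,(527+.5)/10-.5+75),.167)
u=np.array([.2001,-.9798]);tx=np.array([-.9798,-.2001])
w=atz(s,g(304,481),.1725);d=w[:2]-tip[:2];print("eye along",d@u-.006,"lat",d@tx)
# arm centre line direction from scene: arm top face middle points, z=.151
for a,b in((296,415),(262,490),(240,540)):
    q=atz(s,((a+.5)/10-.5+250,(b+.5)/10-.5+75),.151)[:2]-tip[:2];print(q@u,q@tx)
crop(s1,250,75,70,65,10,"x.png")
crop(s,245,115,50,50,14,"s12.png")
```

```text
eye along 0.04557059071146383 lat -0.000647457969871236
-0.0734243968706544 -0.003914997831192622
-0.04069187333254664 -0.004647187321753423
-0.019643919802227874 -0.00526852422091775
```

View pics/s12.png

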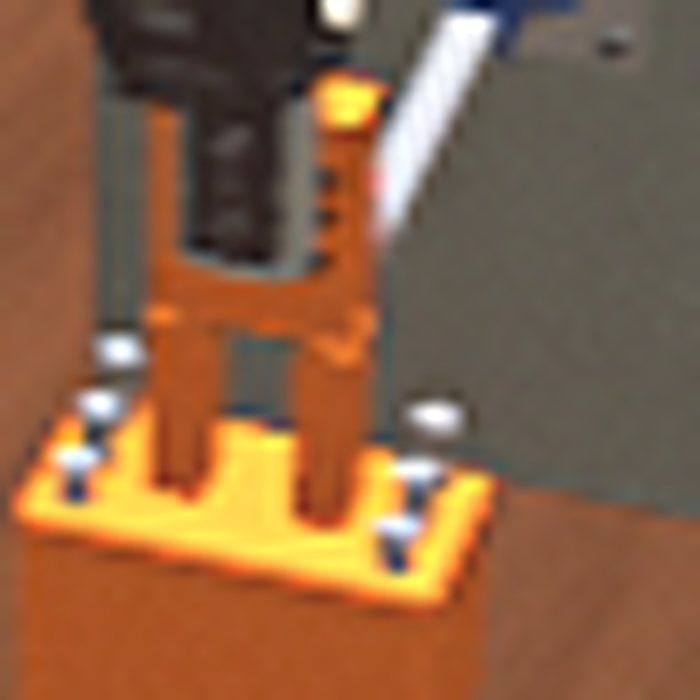

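Run:
```python
from h import *
import pickle
s,t=pickle.load(open("c1.pkl","rb"))
for c,(x,y,w,h,k),n in((s,(250,75,70,65,10),"o5.png"),(t,(110,170,80,50,9),"o6.png")):
    im=cv2.resize(c["image"][y:y+h,x:x+w,::-1],None,fx=k,fy=k,interpolation=cv2.INTER_CUBIC).copy()
    q,a=arc(np.pi/2);Qa=Ro.from_euler('z',a).as_matrix();ha=np.array([*HG,.146])
    wire(c,im,np.array([x,y]),k,((0,.12),(-.004,.004),(.005,.00501)),Qa,ha,(0,0,255))
    wire(c,im,np.array([x,y]),k,((.115,.125),(-.005,.005),(.005,.021)),Qa,ha,(255,0,255))
    wire(c,im,np.array([x,y]),k,((.025,.02501),(-.013,.013),(.005,.013)),Qa,ha,(0,255,0))
    wire(c,im,np.array([x,y]),k,((.039,.045),(-.005,.005),(.005,.013)),Qa,ha,(0,255,0))
    cv2.imwrite("pics/"+n,im)
```

```text
(no output)
```

View pics/o5.png

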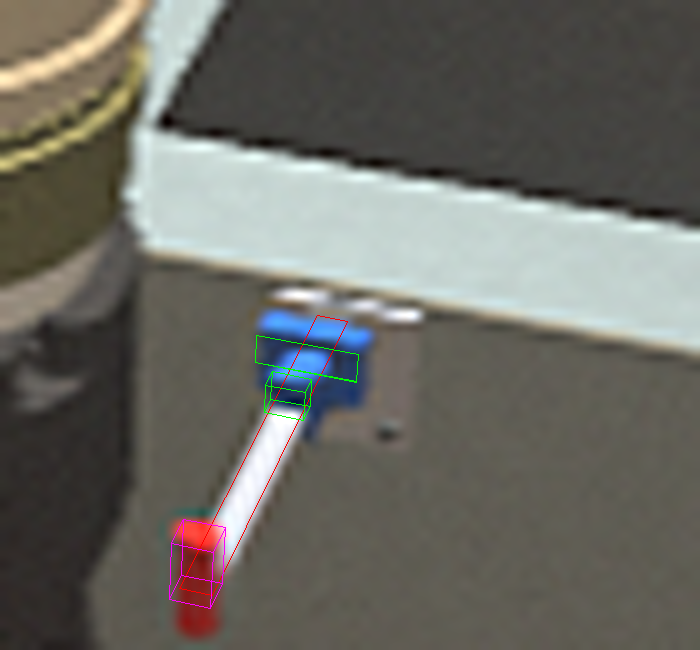

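View pics/o6.png

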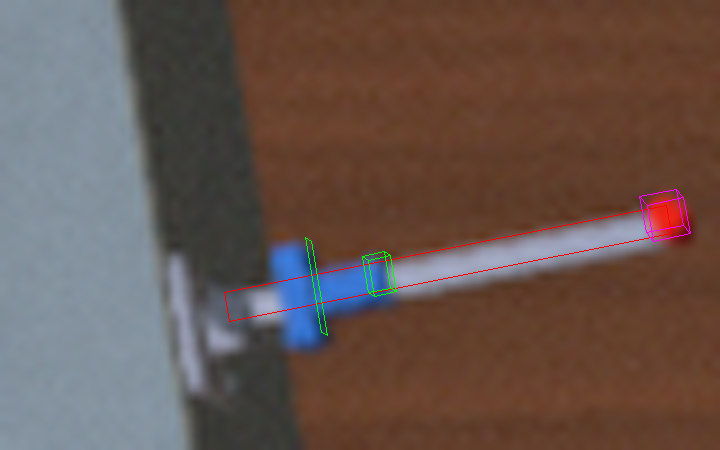

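The fit is within about 1 px: the post is at crop (197,527) and the saddle's shoulder face is roughly 22–25 mm from the axis. The eye is centred on the arm to within 1 mm, with about 5 mm of clearance above the post and below the arm. I'll slide in over the tip slowly, watching the force.

```bash
python3 -m jog '[0,0,0,0,1,0,255,0,0,0,0,2,0,255,0,0,0,0,3,0,255,0,0,0,0,4,0,255,0,0,0,0,4,0,255]'; python3 -m jog '[0,0,0,0,0.7,0,255,0,0,0,0,1.4,0,255,0,0,0,0,1.4,0,255]'
python3 - <<'E'
from h import *
import pickle
p,R,o=cur();print(p,o["force"],R.T@o["force"])
s=robot.capture("scene");crop(s,240,85,60,60,12,"s13.png")
d=p[:2]-HG+[.0016,0];print(d@[.2001,-.9798],d@[-.9798,-.2001]-.0012)
E
```

```text
time_s: 14.7
position: [0.53, 0.1672, 0.1882]
tcp_rot: [-0.0, -0.102, 0.995, 0.0]
force: [-0.8, -0.2, -1.4]
width: 0.0114
time_s: 15.0
position: [0.5275, 0.18, 0.1882]
tcp_rot: [-0.0, -0.101, 0.995, 0.0]
force: [0.4, -0.7, -0.9]
width: 0.0109
[0.52751009 0.18001404 0.18821892] [ 0.41771965 -0.69103966 -0.88137474] [-0.27055134 -0.76106679  0.88115053]
0.1108084767521732 0.0009042225027030835
```

View pics/s13.png

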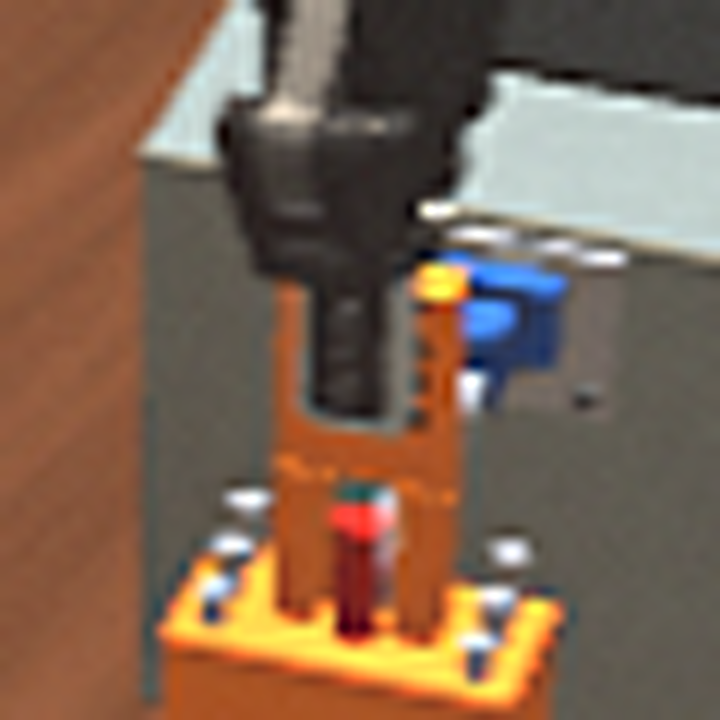

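The red post now shows in front of the eye at (357,515) and the arm passes through it, with no contact force. I'll slide on along the arm.

```bash
python3 -m jog '[0,0,0,0,1.2,0,255,0,0,0,0,2.4,0,255,0,0,0,0,3.6,0,255,0,0,0,0,4.8,0,255,0,0,0,0,5.8,0,255,0,0,0,0,6.2,0,255,0,0,0,0,6.2,0,255,0,0,0,0,6.2,0,255]'
python3 - <<'E'
from h import *
import pickle
p,R,o=cur();print(p,o["force"],R.T@o["force"])
s=robot.capture("scene");crop(s,240,75,60,60,12,"s14.png")
d=p[:2]-HG+[.0016,0];print(d@[.2001,-.9798],d@[-.9798,-.2001]-.0012)
E
```

```text
time_s: 15.85
position: [0.5153, 0.24, 0.1882]
tcp_rot: [0.0, -0.101, 0.995, -0.0]
force: [-0.1, -0.1, -0.9]
width: 0.0113
[0.51533344 0.23997918 0.18819026] [-0.05011151 -0.13227359 -0.90630192] [ 0.07559131 -0.11938027  0.90632497]
0.04961808102522963 0.0008358857457234652
```

View pics/s14.png

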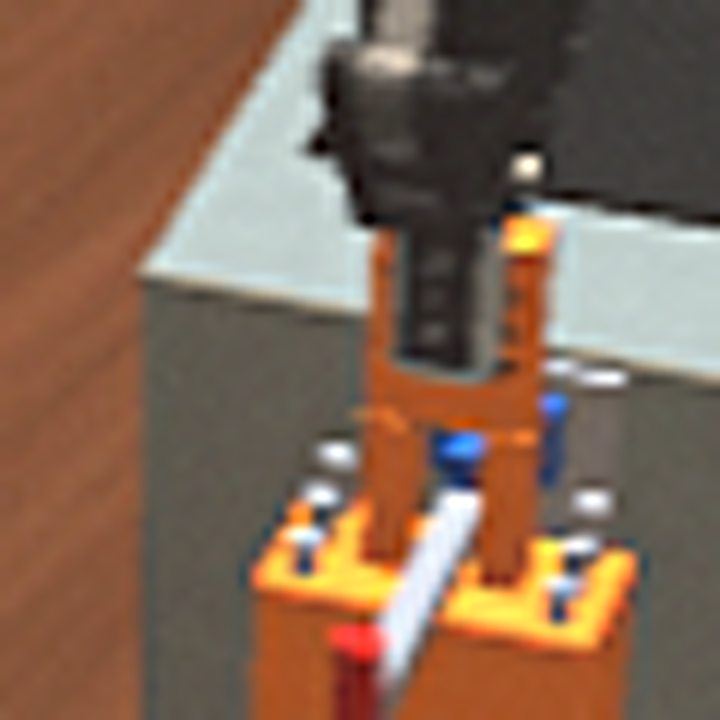

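The blue ridge shows through the eye at (460,445), centred. Now I'll feel for the shoulder.

```bash
python3 -m jog '[0,0,0,0,0.5,0,255,0,0,0,0,1,0,255,0,0,0,0,1.2,0,255,0,0,0,0,1.2,0,255]'; for i in 1; do python3 -m jog '[0,0,0,0,0.15,0,255,0,0,0,0,0.15,0,255]'; done; python3 -m jog '[0,0,0,0,0.15,0,255,0,0,0,0,0.15,0,255]'
python3 - <<'E'
from h import *
p,R,o=cur();print(p,R.T@o["force"])
d=p[:2]-HG+[.0016,0];print(d@[.2001,-.9798],d@[-.9798,-.2001]-.0012)
E
```

```text
time_s: 16.3
position: [0.5129, 0.2521, 0.1882]
tcp_rot: [0.0, -0.101, 0.995, 0.0]
force: [-0.3, 0.3, -0.7]
width: 0.0108
time_s: 16.5
position: [0.5126, 0.2533, 0.1882]
tcp_rot: [0.0, -0.1, 0.995, 0.0]
force: [-0.2, -0.1, -1.6]
width: 0.0109
time_s: 16.7
position: [0.5123, 0.2548, 0.1882]
tcp_rot: [0.0, -0.1, 0.995, 0.0]
force: [0.2, -0.0, -1.7]
width: 0.011
[0.51232772 0.25478962 0.18820671] [-0.20031607 -0.0464727   1.71254668]
0.03450536164275917 0.0008173204936665665
```

```bash
python3 -m jog '[0,0,0,0,0.1,0,255,0,0,0,0,0.1,0,255]'; python3 -m jog '[0,0,0,0,0.1,0,255,0,0,0,0,0.1,0,255]';python3 -m jog '[0,0,0,0,0.1,0,255,0,0,0,0,0.1,0,255]'
```

```text
time_s: 16.9
position: [0.5122, 0.2557, 0.1882]
tcp_rot: [0.0, -0.1, 0.995, 0.0]
force: [-0.5, 0.0, -1.4]
width: 0.011
time_s: 17.1
position: [0.5119, 0.2568, 0.1882]
tcp_rot: [0.0, -0.1, 0.995, 0.0]
force: [-0.1, 0.2, -1.5]
width: 0.0111
time_s: 17.3
position: [0.5117, 0.2577, 0.1882]
tcp_rot: [0.0, -0.1, 0.995, 0.0]
force: [-0.2, 0.0, -1.5]
width: 0.0108
```

```bash
python3 -m jog '[0,0,0,0,0.1,0,255,0,0,0,0,0.1,0,255]'; python3 -m jog '[0,0,0,0,0.1,0,255,0,0,0,0,0.1,0,255]'
```

```text
time_s: 17.5
position: [0.5115, 0.2587, 0.1882]
tcp_rot: [0.0, -0.1, 0.995, 0.0]
force: [0.6, 0.3, -1.9]
width: 0.0111
time_s: 17.7
position: [0.5114, 0.2595, 0.1882]
tcp_rot: [0.0, -0.1, 0.995, -0.0]
force: [-0.1, -1.3, -1.7]
width: 0.0111
```

```bash
python3 -m jog '[0,0,0,0,0.1,0,255,0,0,0,0,0.1,0,255]'; python3 -m jog '[0,0,0,0,0.1,0,255,0,0,0,0,0.1,0,255]'
```

```text
time_s: 17.9
position: [0.5113, 0.2598, 0.1882]
tcp_rot: [0.0, -0.1, 0.995, -0.001]
force: [1.6, -4.5, -1.7]
width: 0.0111
time_s: 18.1
position: [0.5113, 0.26, 0.1882]
tcp_rot: [0.0, -0.1, 0.995, -0.002]
force: [1.4, -6.7, 0.4]
width: 0.0109
```

Contact came at TCP y≈0.2595 and rose to 6.9 N, so the shoulder face is about 24 mm from the axis, as the pictures suggested. I'll back off so the plate sits about 1 mm from the shoulder.

```bash
python3 -m jog '[0,0,0,0,-0.3,0,255,0,0,0,0,-0.3,0,255,0,0,0,0,-0.3,0,255]'
python3 - <<'E'
from h import *
p,R,o=cur();print(p,R.T@o["force"])
d=p[:2]-HG+[.0016,0];print(d@[.2001,-.9798],d@[-.9798,-.2001]-.0012)
s=robot.capture("scene");crop(s,240,75,60,60,12,"s15.png")
E
```

```text
time_s: 18.4
position: [0.5115, 0.2591, 0.1882]
tcp_rot: [-0.0, -0.101, 0.995, 0.001]
force: [-1.1, -0.2, -1.7]
width: 0.0111
[0.51145598 0.2590785  0.18819991] [1.12556483 0.02873829 1.74790705]
0.030128686295669598 0.0008132434888128302
```

View pics/s15.png

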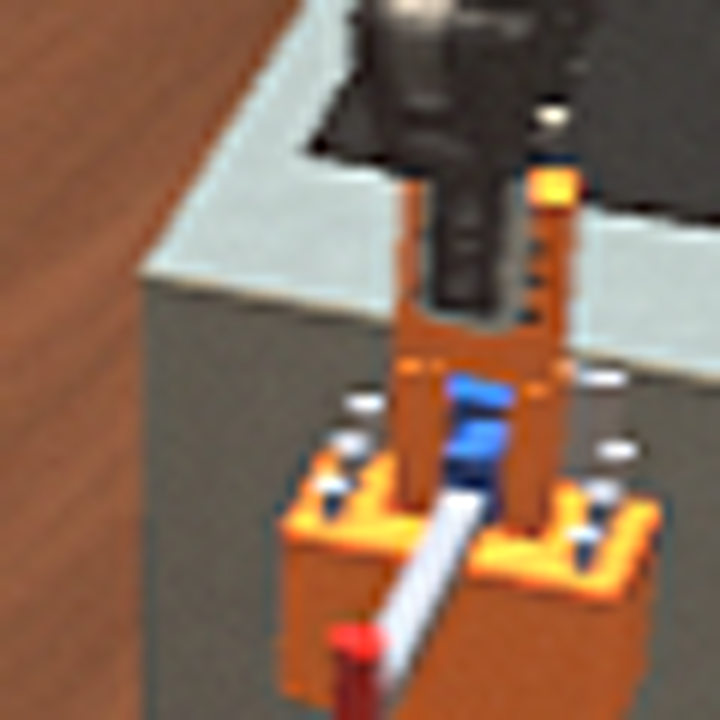

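```bash
python3 -m jog '[0,0,0,0,-0.05,0.4,255,0,0,0,0,-0.05,0.8,255,0,0,0,0,-0.05,1.1,255,0,0,0,0,-0.05,1.1,255,0,0,0,0,-0.05,1.1,255]'; python3 -m jog '[0,0,0,0,0,0.1,255,0,0,0,0,0,0.1,255]';python3 -m jog '[0,0,0,0,0,0.1,255,0,0,0,0,0,0.1,255]'
python3 - <<'E'
from h import *
p,R,o=cur();print(p,R.T@o["force"])
E
```

```text
time_s: 18.95
position: [0.5115, 0.2581, 0.177]
tcp_rot: [-0.0, -0.1, 0.995, 0.0]
force: [0.6, -0.2, -2.2]
width: 0.0108
time_s: 19.15
position: [0.5117, 0.2581, 0.1762]
tcp_rot: [0.0, -0.1, 0.995, 0.0]
force: [0.2, -0.0, -1.2]
width: 0.0105
time_s: 19.35
position: [0.5116, 0.2581, 0.1752]
tcp_rot: [0.0, -0.1, 0.995, 0.0]
force: [0.3, -0.9, -1.8]
width: 0.0112
[0.51161351 0.25811593 0.17515953] [-0.09990741 -0.94887744  1.7525599 ]
```

```bash
python3 -m jog '[0,0,0,0,0.04,0.1,255,0,0,0,0,0.04,0.1,255]'; python3 -m jog '[0,0,0,0,0,0.1,255,0,0,0,0,0,0.1,255]';python3 -m jog '[0,0,0,0,0,0.1,255,0,0,0,0,0,0.1,255]'
```

```text
time_s: 19.55
position: [0.5115, 0.2585, 0.1741]
tcp_rot: [-0.0, -0.1, 0.995, 0.0]
force: [0.2, -0.5, -2.3]
width: 0.0109
time_s: 19.75
position: [0.5115, 0.2585, 0.1731]
tcp_rot: [-0.0, -0.1, 0.995, 0.0]
force: [-0.3, 0.1, -2.2]
width: 0.011
time_s: 19.95
position: [0.5115, 0.2585, 0.1721]
tcp_rot: [-0.0, -0.1, 0.995, 0.0]
force: [-0.5, -0.1, -1.7]
width: 0.0111
```

The eye edge is already below the ridge top with no load, so it is in the notch. I'll lower the last millimetres.

```bash
python3 -m jog '[0,0,0,0,0,0.1,255,0,0,0,0,0,0.1,255]'; python3 -m jog '[0,0,0,0,0,0.07,255,0,0,0,0,0,0.07,255]'
```

```text
time_s: 20.15
position: [0.5115, 0.2585, 0.1711]
tcp_rot: [-0.0, -0.1, 0.995, 0.0]
force: [0.3, -0.3, -0.6]
width: 0.0111
time_s: 20.35
position: [0.5116, 0.2585, 0.1707]
tcp_rot: [0.0, -0.1, 0.995, 0.0]
force: [-0.1, 0.0, -0.1]
width: 0.0109
```

```bash
python3 -m jog '[0,0,0,0,0,0.06,255,0,0,0,0,0,0.06,255]'
```

```text
time_s: 20.55
position: [0.5116, 0.2585, 0.1705]
tcp_rot: [0.0, -0.1, 0.995, 0.0]
force: [-1.2, -1.1, 4.1]
width: 0.0109
```

It seated at TCP z=0.1705, exactly where the notch floor was expected, with about 6 N. I'll ease off, then open gently.

```bash
python3 -m jog '[0,0,0,0,0,-0.05,255,0,0,0,0,0,-0.05,255]' 20; python3 -m jog '[0,0,0,0,0,0,215,0,0,0,0,0,0,208,0,0,0,0,0,0,200,0,0,0,0,0,0,190,0,0,0,0,0,0,175,0,0,0,0,0,0,160,0,0,0,0,0,0,160,0,0,0,0,0,0,160]'
python3 - <<'E'
from h import *
p,R,o=cur();print(p,R.T@o["force"],o["width"])
s=robot.capture("scene");crop(s,235,65,75,75,10,"s16.png")
E
```

```text
time_s: 20.75
position: [0.5116, 0.2585, 0.1706]
tcp_rot: [0.0, -0.1, 0.995, 0.0]
force: [-0.9, -0.8, 2.3]
width: 0.0109
time_s: 21.55
position: [0.5116, 0.2586, 0.1704]
tcp_rot: [0.0, -0.1, 0.995, 0.0]
force: [-0.0, -0.3, -0.0]
width: 0.032
[0.51156531 0.25856075 0.17041222] [ 0.10530198 -0.32615114  0.02705695] 0.03196203492539047
```

View pics/s16.png

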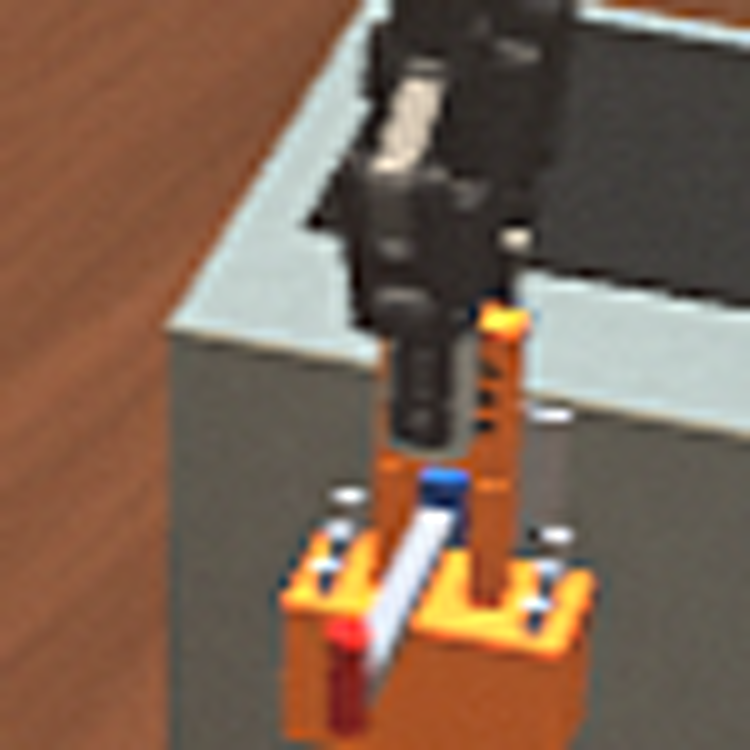

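The caddy hangs released and the ridge shows in front of the eye's upper edge at (443,480). The force is zero, so I'll lift away and look.

```bash
python3 -m jog '[0,0,0,0,0,-1,160,0,0,0,0,0,-3,160,0,0,0,0,0,-6,160,0,0,0,0,0,-9,160,0,0,0,0,0,-11,160,0,0,0,0,0,-11,160]'; python3 -m jog '[0,0,0,4,0,0,160,0,0,0,8,0,0,160,0,0,0,12,0,0,160,0,0,0,12,0,0,160,0,0,0,12,0,0,160]'
python3 - <<'E'
from h import *
p,R,o=cur();print(p,o["force"])
s=robot.capture("scene");t=robot.capture("top");crop(s,235,65,75,75,10,"s17.png");crop(t,90,150,120,80,6,"t17.png");cv2.imwrite("pics/s17f.png",s["image"][:,:,::-1])
import pickle;pickle.dump((s,t),open("c5.pkl","wb"))
E
```

```text
time_s: 22.2
position: [0.5131, 0.2591, 0.2846]
tcp_rot: [0.003, -0.1, 0.995, 0.001]
force: [-0.0, -0.2, -0.3]
width: 0.0318
time_s: 22.7
position: [0.3934, 0.2345, 0.2804]
tcp_rot: [0.0, -0.101, 0.995, 0.0]
force: [0.2, 0.8, 0.7]
width: 0.0319
[0.39338894 0.2345004  0.28043173] [0.24517314 0.80153581 0.7429776 ]
```

View pics/s17.png

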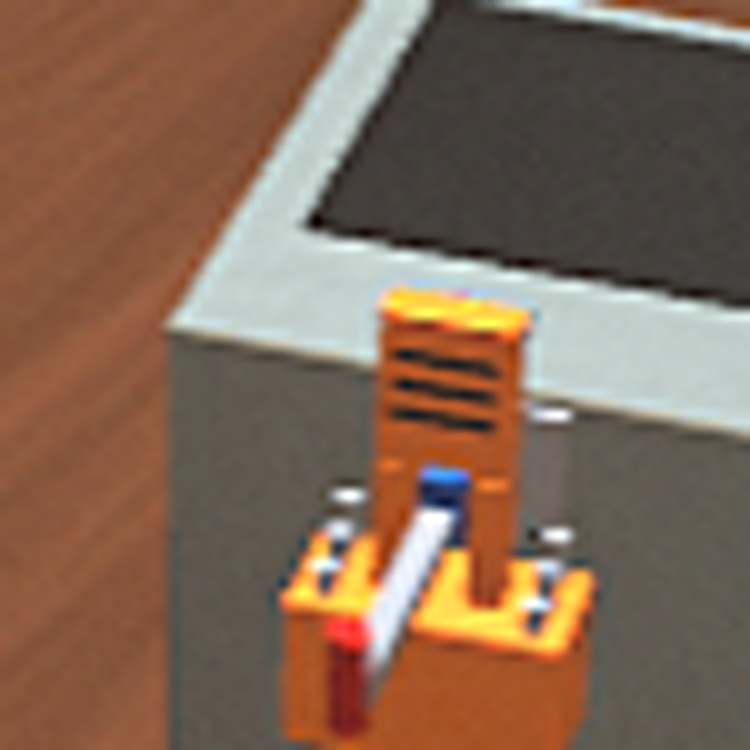

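View pics/t17.png

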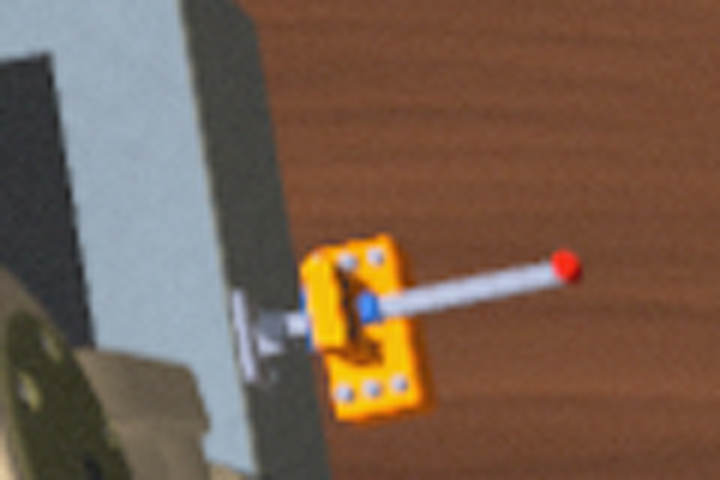

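View pics/s17f.png

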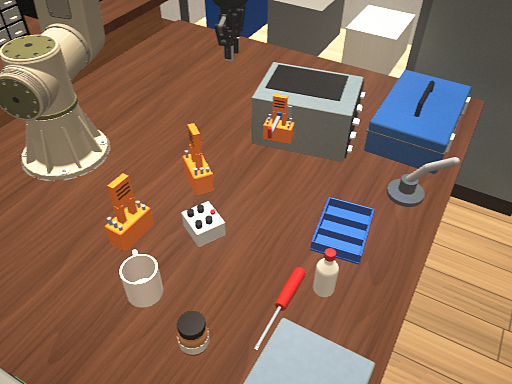

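The caddy hangs upright on the arm, with its eye down behind the ridge. The hook tip is at top px (184,194), unchanged, the other things are where they were, and the robot is clear. Handing in.

```bash
python3 -c "
from cell import robot
robot.job_done();print(robot.get_obs()['time_s'])"
```

```text
the job is handed in; nothing more can be done
the job is handed in; nothing more can be done
```

The orange caddy hangs in the saddle's notch on the fully swung-out hook, and I handed the job in at about 23 s of the 72 s allowed. `job_done` reports no verdict, so the result rests on my own checks below.

- **Hook:** I caged the red tip post between the fingers and swung it out. At the stop the tool stood still while the force rose to about 7.5 N, just under the 8 N suggested. The cameras put the angle at about 1.57 to 1.58 rad, and the tip was in the same place in the final picture.
- **Caddy:** I took the smallest of the three lookalikes; its size fitted the 125 mm description to about 1 px. I slid its eye over the tip and felt the shoulder face about 24 mm from the hinge, pushing with at most about 7 N. I then backed off about 1 mm and lowered it.
- **Seating:** Contact came at the height expected for the notch floor, 4 mm above the arm, with a net downward push of about 6 N. I eased off and opened the gripper.
- **Final pictures:** The caddy hangs upright behind the ridge, and the gripper is clear of everything. The other things appear where they started; I judged this by eye.
- **Disagreements:** The scene camera placed things about 2 mm away from what the arm measured. It also made the caddy look about 7 mm off the arm line before entry, so I corrected it sideways by 6 mm. After that, the camera and contact estimates agreed within 1.5 mm.

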